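Snap ring over the mixer's axle stub

TASK

On the lab's tube mixer, first turn the carousel by its black post until the bare axle stub comes out from under the clear guard and the carousel clicks home in its detent at the yellow mark. Then take the snap-ring pliers off their stand, squeeze the handles fully so that the ring spreads, and lower the spread ring over the stub down to the groove just above the blue wheel, without pressing hard and without disturbing the things standing around. Finish holding it there: the pliers stay in the gripper, level, with the ring kept spread around the groove, and nothing is let go.

Things in the scene. Friction and masses are not known exactly. Their poses are not given: they have to be found in the camera images.
- carousel (a joint): angle of the white carousel disc (190 mm across, top 46 mm above the bench), counter-clockwise from above positive. 0 = in the detent, stub at the yellow mark; starts at -1.4 to -0.9; stops at -1.6 and +0.35. Drag 0.06 N m, stays where left. Within 0.24 rad of 0 a spring roller first resists (up to 6 N at the post), then draws the disc into the detent; it resists again beyond
- carousel_axis (a point): centre of the carousel's top face, on its axis; its x and y axes are the base's (220 x 250 mm, 30 mm high, turned up to 0.25 rad). The yellow mark lies on the -x side. Two capped tubes ride on the disc's far side, 65 mm from the axis, tops 100 mm above the bench
- guard (a point): centre of the top of the fixed clear guard plate, 103 mm above the bench, 92 mm along the base's x, 90 mm along its y, 6 mm thick, on two posts at its outer edge; the stub starts under it
- post_grip (a point): on the black upright post that turns the carousel: round, 18 mm across, yellow band, 75 mm from the axis, from 46 to 96 mm above the bench; this point is on its centre line 80 mm above the bench. It is 100 degrees further counter-clockwise round the disc than the stub. Pinch it from above
- stub_groove (a point): centre of the groove in the upright steel axle stub, 60 mm from the carousel's axis, 74 mm above the bench. The groove is 8 mm high (70 to 78 mm) and 24 mm across; above it the stub is 28 mm across, its last 4 mm tapered, top at 89 mm. A blue wheel 50 mm across fills the space from the disc to the groove's lower edge (70 mm)
- stub_tip (a point): centre of the stub's top end, 15 mm above stub_groove
- ring_center (a point): centre of the dark steel snap ring (once spread), which lies level on the pliers' tips and stays on them. 3 mm thick; spread: 34 mm inside, 44 mm outside; unspread about 26 mm inside, too narrow for the stub. x axis: handles to nose, z up. 128 mm ahead of handle_mid and 24 mm below it. Jaws' underside 20 mm above this point; lugs and pins 16 mm behind it
- handle_mid (a point): midway between the two orange handles where they are to be gripped, half-way up; x axis towards the nose. 52 mm above the bench on the stand. Handles 14 mm high, 9 mm thick, from 54 mm behind to 26 mm ahead of this point; over their outsides 59 mm here at rest (76 mm at the rear end), 42 mm and parallel when fully squeezed. Pliers 205 mm long, about 0.18 kg, loose
- stand_mid (a point): top of the grey stand's front block, under the pliers' pivot; x axis towards the pliers' nose. The pliers lie level on this block (22 x 30 mm) and on a rear block (16 x 100 mm, 95 mm behind), both 45 mm high on a plate 200 x 110 x 6 mm
- lever_left (a joint): angle of the left pliers lever: 0 at rest (ring unspread), 0.15 at the stop (handles fully squeezed, ring fully spread; up to 0.02 more under a strong grip); both levers move together; the spring's force on each handle rises from about 3 to 9 N
- oil_bottle_mid (a point): bystander: small amber bottle of oil, 40 mm across, 75 mm high, standing loose; this point is half-way up
- scanner: bystander: black and grey hand-held code scanner lying on the bench, 150 x 65 x 30 mm, loose; origin under its handle, x axis towards its head
- clip_tray: bystander: open blue tray 100 x 80 x 22 mm with spare clips; origin at the centre of its underside
Not all that is in view belongs to the job. Leave any green or red look-alike of the part that bears ring_center alone.

How it is judged (in metres and radians):
On the way, in this order (a step that is already met when the one before it is completed fails the run):
1. the carousel is turned to its detent (within 0.05 rad) (value of joint carousel between -0.05 and 0.05 rad), for 0.2 s.
2. the pliers are lifted off the stand in the gripper and the ring is spread, over the stub and above its top (all of step 1 and value of joint lever_left above 0.12 rad and horizontal distance between ring_center and stub_tip below 0.02 m and z of ring_center in the frame of stub_tip above 0.002 m), for 0.1 s.
At the end, for the whole second after the job is handed in: Carousel within 0.05 rad of the detent; levers squeezed past 0.12 rad by the fingers (over 4 N); ring centre within 5 mm of the stub axis, from 4.5 mm below to 3 mm above the groove centre, level within 0.12 rad, pliers pressing on the mixer with under 10 N; held through the last second (all of step 1 and value of joint lever_left above 0.12 rad and horizontal distance between ring_center and stub_groove below 0.005 m and z of ring_center in the frame of stub_groove between -0.0045 and 0.003 m and angle between ring_center's own z axis and vertical below 0.12 rad and contact force between the fingers and pliers above 4 N and contact force between pliers and mixer below 10 N); the arm keeps its last pose, push and grip.
It fails at once if the pliers press hard (over 40 N) on the mixer (contact force between pliers and mixer above 40 N).
It fails at once if a bystander is moved by more than 30 mm (distance of any of oil_bottle_mid, scanner, clip_tray from where it was at the start of the episode above 0.03 m).
It also fails if it takes over 59 s, if anything falls off the work surface, if the arm or the gripper's body presses on something with over 40 N, if the wrist force passes 120 N, or if a joint passes its speed limit or range.

ROBOT

A 6-joint arm with a two-finger parallel gripper is mounted at the origin on the work surface. World frame = base frame: x ahead of the robot, y to its left, z up, the work surface at z = 0. Lengths are in mm, angles in rad, forces in N, time in s.
With the tool pointing down it reaches from about 350 to 850 mm from the base axis. Payload 8.1 kg.
Tool frame: the origin (TCP) lies midway between the tips of the shut fingers; the grasp point (between the pads) lies 19 mm behind it; x points along the fingers, z is the direction in which the jaws open and shut, and the axes are right-handed (so a half turn about x gives the same grasp; the last joint's range is limited). The gripper opens to 93 mm and grips with 3 to 60 N. Pads are 15 mm wide; open, the fingers measure 128 mm over their backs; the gripper's body (75 mm by 188 mm) begins 65 mm behind the grasp point.
Start: joints at [-1.301, 0.13, 1.488, -0, 1.523, -0.085], TCP at [208.462, -562.627, 218.635] pointing down, gripper open.
Joint ranges: [-2.96, 2.96], [-0.89, 2.26], [0.02, 2.5], [-1.34, 4.48], [0, 2.73], [-2.66, 2.66]. Speed limits (rad/s): [2.39, 2.39, 2.79, 3.14, 3.14, 3.14].

INTERFACE

Orientations are given as a unit quaternion [w, x, y, z].
In Python, from station import get_state, snapshot, camera_info, workorder gives the robot as it stands. The module is installed in compiled form; this text tells all that it offers.
- The arm moves only by the tool step_arm, never from a script. Its argument "commands" is a list of rows, each a list of 3 entries, a list of its own where there are three numbers: the shift along the tool's x, y, z in mm, then the turn, a rotation vector about the tool's x, y, z in rad, then the opening, from -1 (shut) to 1 (fully open). A call has 1 to 10 rows; each row is the pose to reach, as a shift and turn from the pose commanded when the call began, along the tool's axes at that moment; what a row does not reach only later rows make up. A row lasts 1/10 s, in which the tool goes at most 50 mm and 8.59 degrees, less where a joint would pass 70% of its speed; a pose out of reach is approached as far as the arm can. A call with a gripper value outside its range is refused whole. The fingers move at their own pace and stop on an object; "squeeze" is the grip in N (left out, the last holds). Time passes only in rows, so rows that repeat a pose let the fingers close. It gives the time, the measured TCP pose, the force and the opening at its end, in the units of the state.
- get_state(): the state, without advancing time (a new reading comes with each control period).
- snapshot(name): name is "scene" or "top"; returns the picture (480x640x3 uint8, blue, green, red); there is no depth.
- camera_info(name): a dict with "vertical_fov" (degrees; the focal length in pixels is half the picture's height over the tangent of half this angle, whatever the lens; pixels are square), "cx", "cy" (the principal point, pixels), "extrinsics" (4x4, takes a point from camera to world coordinates). Camera axes: x right, y up, looking along -z (the intrinsics and any distortion apply to the point x, -y, -z); pixel columns grow to the right and rows downward; lengths in mm; the calibration is good to about 2 mm. A picture is of the moment at which its call begins. camera_info takes no time and is no camera call.
- workorder.finish_job(): hands the job in, once; it reports no verdict.
The state is a dict: "clock": time; "qpos": joint angles; "joint_velocities": joint speeds; "effort": joint torques, N m; "tcp_pos": TCP position; "eef_rot": TCP orientation; "wrist_force": force on the tool from outside, world axes, zero at the start; "moment": the same for the moment, N m; "gripper_width": finger opening in mm.
Only numpy, scipy, OpenCV 4.12 (cv2) and the standard library are available. Lean on these libraries where they do the work, as an engineer would, in place of code of your own. Each camera call takes 0.05 s, during which the arm holds its last target.

## Working session

There is one attempt and no reset: what is moved stays moved. The work goes in short steps, Python scripts to look and compute and a tool call to move; the robot and the scene stay as the last step left them, time stands still between calls to the robot, and variables do not carry over. Pictures are saved under pics/ and viewed, and the job is handed in when it is done.

Besides the shell and the picture viewer there is one more tool, called after ">>>" as a command line: name --argument value ..., lists and objects as JSON in quotes. step_arm: Moves the arm, as the interface text tells. Its arguments: {"type":"object","properties":{"commands":{"type":"array"},"squeeze":{"type":"number"}},"required":["commands"]}

```bash
mkdir -p pics; python3 - <<'E'
from station import *
import cv2, numpy as np
np.set_printoptions(suppress=True,precision=4)
s=get_state(); print(s)
for n in("scene","top"):
    print(n,camera_info(n)); cv2.imwrite(f"pics/{n}0.png",snapshot(n))
E
```

```text
{'clock': 0.0, 'qpos': array([-1.3014,  0.1312,  1.4893, -0.    ,  1.523 , -0.0854]), 'joint_velocities': array([-0.0007,  0.0003, -0.0012,  0.0007, -0.0008,  0.0009]), 'effort': array([  0.    , -55.9854, -49.1755,   0.0767,   0.0357,  -0.0001]), 'tcp_pos': array([ 208.2924, -562.0678,  217.6034]), 'eef_rot': array([ 0.5799,  0.4043,  0.5809, -0.4035]), 'wrist_force': array([ 0.2101, -0.1186, -0.9205]), 'moment': array([-0.0487,  0.0016, -0.0147]), 'gripper_width': 93.01031219463611}
scene {'vertical_fov': 51.02904763520718, 'cx': 315.41248428996033, 'cy': 236.13534979650194, 'extrinsics': array([[  -0.5755,   -0.5142,    0.6359, 1490.1572],
       [   0.8177,   -0.3728,    0.4386,  808.6506],
       [   0.0115,    0.7724,    0.635 , 1038.9786],
       [   0.    ,    0.    ,    0.    ,    1.    ]])}
top {'vertical_fov': 46.44129634522911, 'cx': 324.2064127478071, 'cy': 230.670859398103, 'extrinsics': array([[  -0.0236,    0.9932,   -0.1141,  362.2166],
       [  -0.9996,   -0.0218,    0.0175,  172.3023],
       [   0.0149,    0.1145,    0.9933, 1820.123 ],
       [   0.    ,    0.    ,    0.    ,    1.    ]])}
```

View pics/scene0.png

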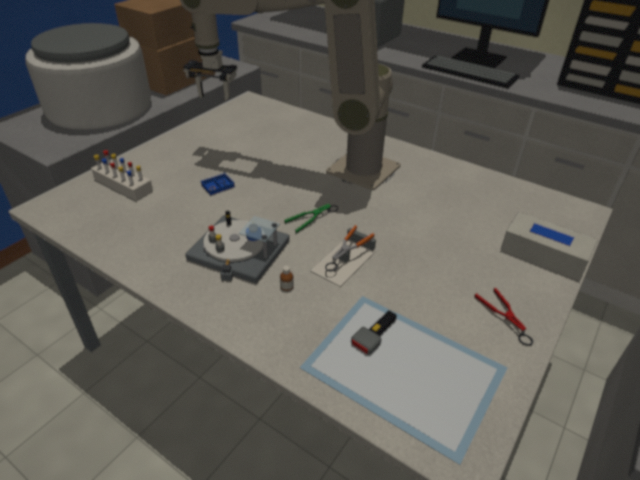

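View pics/top0.png

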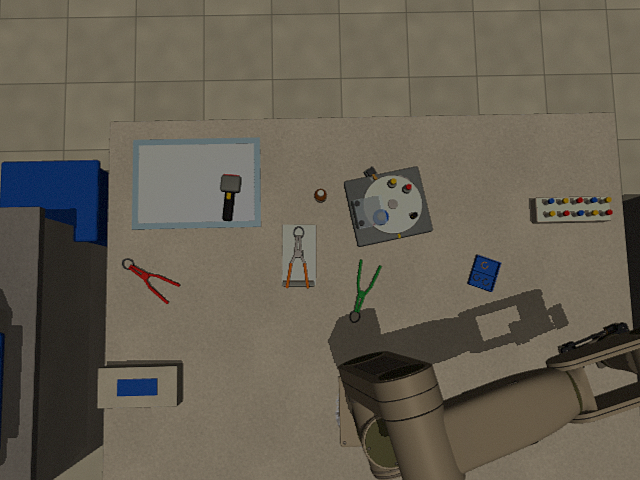

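```bash
python3 - <<'E'
import cv2
t=cv2.imread("pics/top0.png"); s=cv2.imread("pics/scene0.png")
def crop(im,u0,v0,w,h,k,name):
    c=cv2.resize(im[v0:v0+h,u0:u0+w],None,fx=k,fy=k,interpolation=cv2.INTER_CUBIC)
    c=cv2.convertScaleAbs(c,alpha=1.5)
    for u in range(u0-u0%10+10,u0+w,10):
        cv2.putText(c,str(u),((u-u0)*k,8),0,.3,(0,255,255)); cv2.line(c,((u-u0)*k,10),((u-u0)*k,14),(0,255,255))
    for v in range(v0-v0%10+10,v0+h,10):
        cv2.putText(c,str(v),(0,(v-v0)*k+3),0,.3,(0,255,255)); cv2.line(c,(20,(v-v0)*k),(24,(v-v0)*k),(0,255,255))
    cv2.imwrite(name,c)
crop(t,335,155,105,100,6,"pics/t_mixer.png")
crop(t,270,215,60,85,7,"pics/t_pliers.png")
crop(s,180,195,120,100,6,"pics/s_mixer.png")
crop(s,300,220,90,70,8,"pics/s_pliers.png")
E
```

```text
(no output)
```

View pics/t_mixer.png

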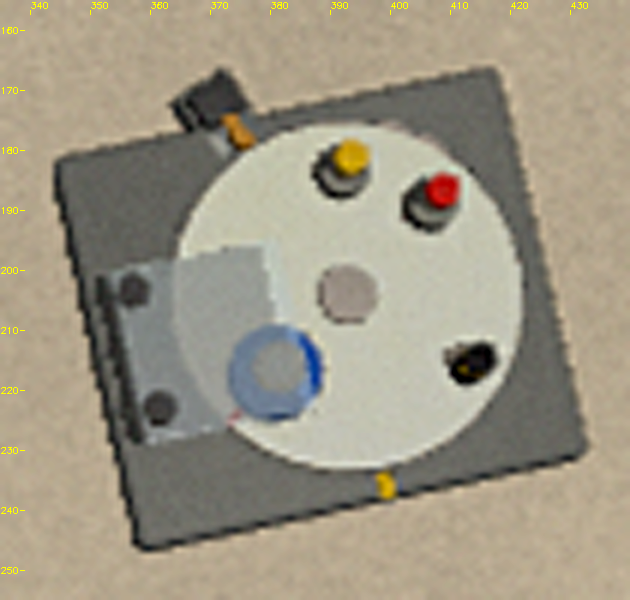

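View pics/t_pliers.png

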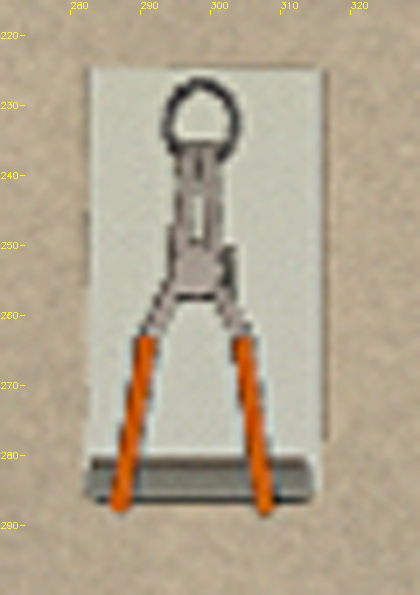

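View pics/s_mixer.png

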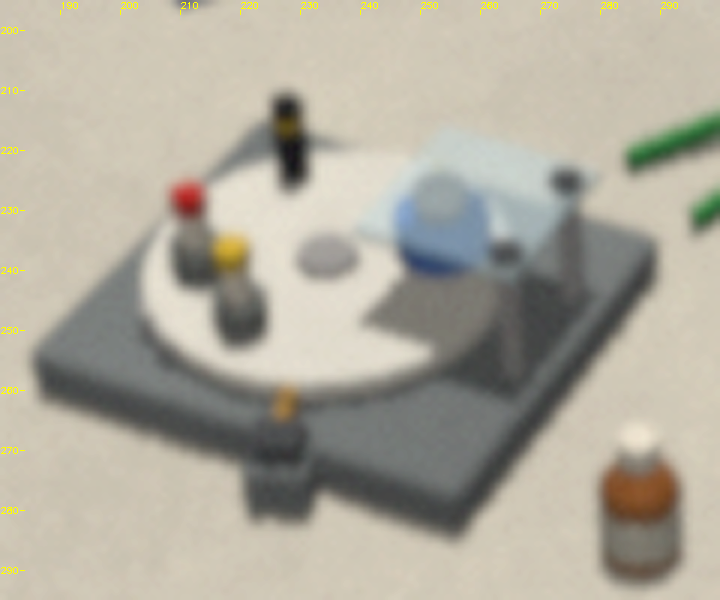

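View pics/s_pliers.png

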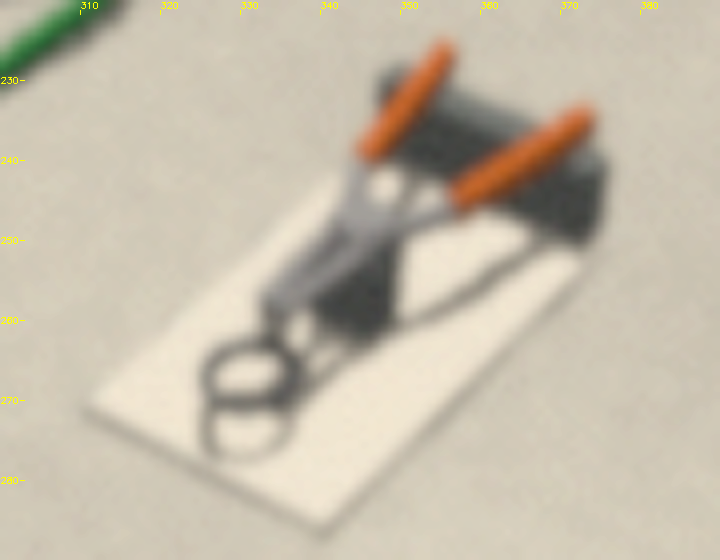

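```bash
cat > h.py <<'E'
from station import *
import cv2, numpy as np
from scipy.optimize import least_squares
from scipy.spatial.transform import Rotation as R
np.set_printoptions(suppress=True,precision=2,linewidth=150)
CI={n:camera_info(n) for n in("scene","top")}
def proj(n,P):
    c=CI[n]; E=np.array(c["extrinsics"]); f=240/np.tan(np.radians(c["vertical_fov"])/2)
    q=(np.atleast_2d(P)-E[:3,3])@E[:3,:3]
    return np.c_[c["cx"]+f*q[:,0]/-q[:,2], c["cy"]-f*q[:,1]/-q[:,2]]
def ray(n,uv):
    c=CI[n]; E=np.array(c["extrinsics"]); f=240/np.tan(np.radians(c["vertical_fov"])/2)
    d=np.array([(uv[0]-c["cx"])/f,-(uv[1]-c["cy"])/f,-1.]); return E[:3,3],E[:3,:3]@d
def atz(n,uv,z):
    o,d=ray(n,uv); return o+d*(z-o[2])/d[2]
def tri(t,s):
    r=least_squares(lambda P:np.r_[proj("top",P)[0]-t,proj("scene",P)[0]-s],[600,0,50.])
    return r.x,r.fun
def crop(im,u0,v0,w,h,k,name,gain=1.5):
    c=cv2.resize(im[v0:v0+h,u0:u0+w],None,fx=k,fy=k,interpolation=cv2.INTER_CUBIC)
    c=cv2.convertScaleAbs(c,alpha=gain)
    px=lambda u,a:int((u-a+.5)*k-.5)
    for u in range(u0-u0%10+10,u0+w,10):
        cv2.putText(c,str(u),(px(u,u0),8),0,.3,(0,255,255)); cv2.line(c,(px(u,u0),10),(px(u,u0),14),(0,255,255))
    for v in range(v0-v0%10+10,v0+h,10):
        cv2.putText(c,str(v),(0,px(v,v0)+3),0,.3,(0,255,255)); cv2.line(c,(20,px(v,v0)),(24,px(v,v0)),(0,255,255))
    cv2.imwrite(name,c)
E
python3 - <<'E'
from h import *
T=lambda x,y,k,u,v:((x+.5)/k-.5+u,(y+.5)/k-.5+v)
tm=lambda x,y:T(x,y,6,335,155); sm=lambda x,y:T(x,y,6,180,195)
tp=lambda x,y:T(x,y,7,270,215); sp=lambda x,y:T(x,y,8,300,220)
L={"hub":(tm(347,293),sm(327,257)),"posttop":(tm(476,361),sm(287,97)),"stubtop":(tm(279,365),sm(440,186)),
"ring":(tp(201,120),sp(252,373)),"handleLrear":(tp(120,505),sp(590,117)),"handleRrear":(tp(265,508),sp(445,50)),
"hLfront":(tp(146,343),sp(462,200)),"hRfront":(tp(243,343),sp(372,155)),
"gpost1":(tm(134,290),sm(506,250)),"gpost2":(tm(160,408),sm(567,180)),
"baseA":(tm(58,158),sm(460,525)),"baseC":(tm(583,453),sm(265,125)),"baseD":(tm(140,545),sm(652,245)),"baseB":(tm(495,70),sm(38,355)),
"yellowcap":(tm(353,155),sm(231,245)),"redcap":(tm(443,190),sm(189,190)),
"plate0":(tp(90,67),sp(322,535)),"plate1":(tp(323,67),sp(88,408))}
for k,(t,s) in L.items():
    P,r=tri(t,s); print(k,P,r)
# distortion check: table far edge in the top view
g=cv2.cvtColor(cv2.imread("pics/top0.png"),6).astype(float)
E
```

```text
hub [648.54 -79.22  45.26] [-0.38  0.3  -0.46 -0.07]
posttop [ 604.3  -139.39   94.79] [ 0.02 -0.02  0.02  0.  ]
stubtop [605.04 -36.72  83.76] [-0.37  0.28 -0.45 -0.06]
ring [565.43 226.28  27.47] [-0.58  0.36 -0.62 -0.05]
handleLrear [389.53 265.32  51.99] [-0.67  0.37 -0.75 -0.04]
handleRrear [387.23 199.11  52.97] [-0.3   0.17 -0.35 -0.02]
hLfront [462.08 251.99  52.93] [-0.53  0.31 -0.59 -0.04]
hRfront [460.48 209.25  53.29] [-0.84  0.5  -0.95 -0.07]
gpost1 [643.02  39.69 103.64] [-0.42  0.31 -0.48 -0.06]
gpost2 [581.3  28.  102.4] [-0.41  0.3  -0.49 -0.06]
baseA [731.24  74.37   7.24] [-1.17  0.88 -1.28 -0.17]
baseC [ 562.12 -207.34   20.83] [-0.38  0.31 -0.5  -0.08]
baseD [518.5   32.93  20.65] [-0.02  0.01 -0.02 -0.  ]
baseB [ 772.99 -167.12   21.82] [-0.76  0.68 -0.92 -0.17]
yellowcap [713.01 -77.61  96.88] [-0.43  0.36 -0.52 -0.09]
redcap [ 693.65 -124.35   97.16] [-0.32  0.28 -0.4  -0.07]
plate0 [595.14 278.35  -2.17] [-0.48  0.29 -0.49 -0.04]
plate1 [591.93 170.15  -0.88] [-0.76  0.5  -0.83 -0.08]
```

```bash
cat >> h.py <<'E'
def pose():
    s=get_state(); q=np.array(s["eef_rot"]); return np.array(s["tcp_pos"]),R.from_quat(q[[1,2,3,0]]),s
def down(yaw):  # tool x down, tool z (jaw axis) at world yaw
    z=np.array([np.cos(yaw),np.sin(yaw),0]); x=np.array([0,0,-1.]); return R.from_matrix(np.c_[x,np.cross(z,x),z])
def go(p,yaw):
    """shift (tool axes) and rotvec to reach TCP p with jaw-axis yaw"""
    p0,r0,s=pose(); rt=down(yaw); return r0.inv().apply(np.array(p)-p0),(r0.inv()*rt).as_rotvec()
E
python3 - <<'E'
from h import *
p,r,s=pose(); M=r.as_matrix(); print(p); print(M); print("jaw yaw deg",np.degrees(np.arctan2(M[1,2],M[0,2])))
E
```

```text
[ 208.32 -562.13  217.7 ]
[[-0.    0.94  0.35]
 [ 0.    0.35 -0.94]
 [-1.    0.   -0.  ]]
jaw yaw deg -69.6721089216612
```

```bash
python3 - <<'E'
from h import *
print(go([604.5,-139.5,150],np.radians(-36)))
E
```

```text
(array([  68.2 ,  518.31, -258.57]), array([-0.59, -0.  , -0.  ]))
```

>>> step_arm --commands '[[[0, 518, -259], [-0.59, 0, 0], 0.1], [[0, 518, -259], [-0.59, 0, 0], 0.1], [[0, 518, -259], [-0.59, 0, 0], 0.1], [[0, 518, -259], [-0.59, 0, 0], 0.1], [[0, 518, -259], [-0.59, 0, 0], 0.1], [[0, 518, -259], [-0.59, 0, 0], 0.1], [[0, 518, -259], [-0.59, 0, 0], 0.1], [[0, 518, -259], [-0.59, 0, 0], 0.1], [[0, 518, -259], [-0.59, 0, 0], 0.1], [[0, 518, -259], [-0.59, 0, 0], 0.1]]' --squeeze 30

```text
clock: 1.1
tcp_pos: [551.0, -195.7, 218.3]
eef_rot: [0.673, 0.218, 0.673, -0.218]
wrist_force: [1.0, -0.2, -0.4]
gripper_width: 51.0
```

```bash
python3 - <<'E'
from h import *
p,r,s=pose(); print(p,s["gripper_width"],s["clock"]); print(go([604.5,-139.5,130],np.radians(-36)))
E
```

```text
[ 551.03 -195.69  218.3 ] 51.00899029068841 1.1
(array([88.29, 76.88, 10.45]), array([ 0., -0.,  0.]))
```

>>> step_arm --commands '[[[0, 0, 0], [0, 0, 0], 0.1], [[0, 0, 0], [0, 0, 0], 0.1]]'

```text
clock: 1.3
tcp_pos: [550.4, -196.3, 217.9]
eef_rot: [0.673, 0.217, 0.674, -0.217]
wrist_force: [-0.5, -0.2, -0.4]
gripper_width: 51.1
```

```bash
python3 - <<'E'
from h import *
p,r,s=pose(); print(p,s["gripper_width"],s["clock"]); print(go([604.5,-139.5,130],np.radians(-36)))
E
```

```text
[ 550.41 -196.27  217.88] 51.14288318437945 1.3
(array([87.82, 77.72, 10.91]), array([ 0.01, -0.  ,  0.  ]))
```

>>> step_arm --commands '[[[40, 78, 11], [0, 0, 0], 0.1], [[88, 78, 11], [0, 0, 0], 0.1], [[88, 78, 11], [0, 0, 0], 0.1], [[88, 78, 11], [0, 0, 0], 0.1]]'

```text
clock: 1.7
tcp_pos: [601.6, -140.1, 125.6]
eef_rot: [0.67, 0.218, 0.676, -0.218]
wrist_force: [-0.6, -0.8, -0.0]
gripper_width: 50.8
```

```bash
python3 - <<'E'
from h import *
p,r,s=pose(); print(p,s["gripper_width"],s["clock"],s["wrist_force"]); print(go([604.5,-139.5,61],np.radians(-36)))
crop(snapshot("scene"),170,150,110,100,6,"pics/s1.png"); crop(snapshot("top"),335,155,105,100,6,"pics/t1.png")
E
```

```text
[ 601.63 -140.12  125.59] 50.84637601597144 1.7 [-0.6  -0.81 -0.05]
(array([64.56,  2.36,  2.47]), array([ 0.  , -0.01,  0.  ]))
```

View pics/s1.png

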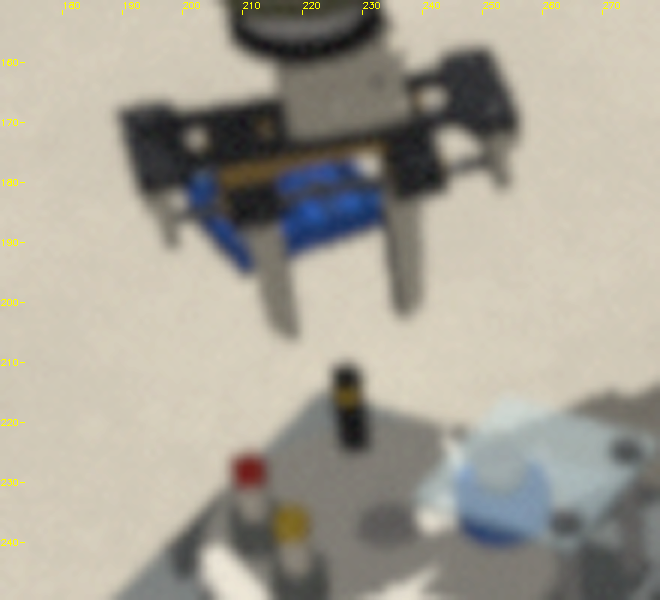

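View pics/t1.png

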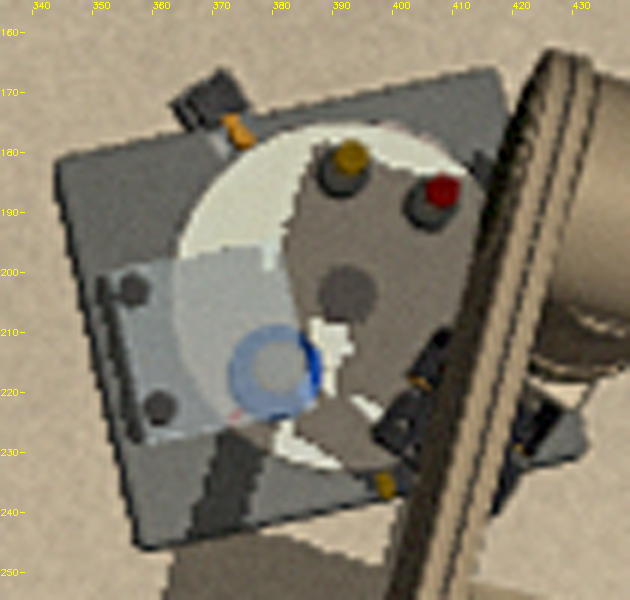

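```bash
python3 - <<'E'
from h import *
p,r,s=pose(); print(p,proj("scene",p)); z=r.apply([0,0,1])
print(proj("scene",p+27*z),proj("scene",p-27*z)); print(go([604.5,-139.5,61],np.radians(-36)))
E
```

```text
[ 603.91 -142.12  130.82] [[225.72 201.02]]
[[217.03 202.6 ]] [[234.32 199.46]]
(array([69.82,  2.53, -1.01]), array([ 0., -0.,  0.]))
```

>>> step_arm --commands '[[[35, 2, -1], [0, 0, 0], 0.1], [[60, 2, -1], [0, 0, 0], 0.1], [[69, 2, -1], [0, 0, 0], 0.1], [[69, 2, -1], [0, 0, 0], 0.1], [[69, 2, -1], [0, 0, 0], 0.1]]'

```text
clock: 2.3
tcp_pos: [606.2, -139.7, 64.1]
eef_rot: [0.674, 0.218, 0.672, -0.218]
wrist_force: [-0.1, -0.9, 0.5]
gripper_width: 51.2
```

```bash
python3 - <<'E'
from h import *
p,r,s=pose(); print(p,s["gripper_width"],s["clock"],s["wrist_force"])
crop(snapshot("scene"),170,150,110,100,6,"pics/s2.png")
print(pose()[0])
E
```

```text
[ 606.24 -139.73   64.06] 51.18792129349354 2.3 [-0.11 -0.93  0.46]
[ 606.6  -139.64   64.37]
```

View pics/s2.png

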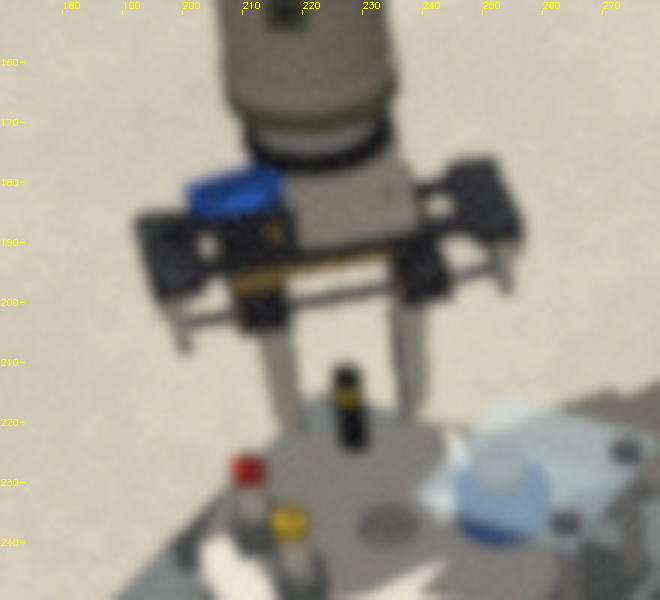

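>>> step_arm --commands '[[[2, 0, 0], [0, 0, 0], -0.4], [[2, 0, 0], [0, 0, 0], -1], [[2, 0, 0], [0, 0, 0], -1], [[2, 0, 0], [0, 0, 0], -1], [[2, 0, 0], [0, 0, 0], -1]]' --squeeze 30

```text
clock: 2.85
tcp_pos: [605.3, -138.7, 59.8]
eef_rot: [0.673, 0.218, 0.673, -0.218]
wrist_force: [1.2, -0.3, 0.2]
gripper_width: 17.5
```

```bash
python3 - <<'E'
from h import *
p,r,s=pose(); print(p,s["gripper_width"],s["clock"],s["wrist_force"],s["moment"])
crop(snapshot("scene"),170,150,110,100,6,"pics/s3.png")
print(pose()[0])
E
```

```text
[ 605.29 -138.71   59.82] 17.478106608696812 2.85 [ 1.21 -0.29  0.17] [-0.15 -0.16 -0.02]
[ 605.26 -138.7    59.8 ]
```

View pics/s3.png

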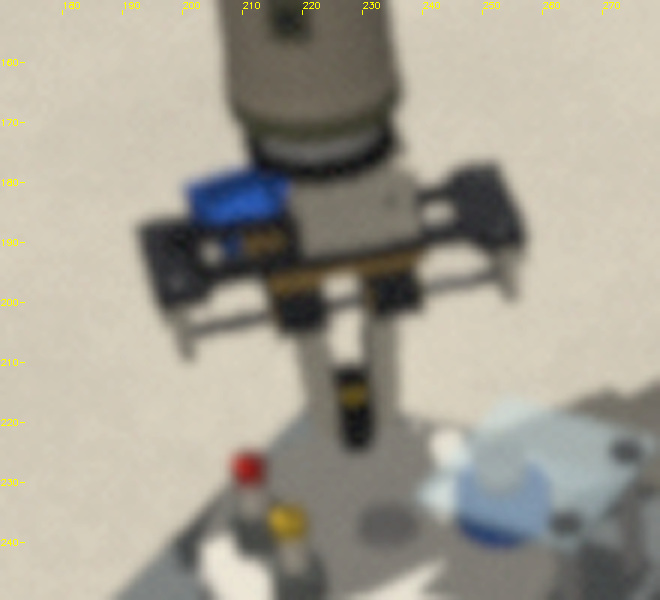

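```bash
python3 - <<'E'
from h import *
p,r,s=pose(); hub=np.array([648.5,-79.2,p[2]])
for i in range(0,13):
    a=0.0817*i
    Q=R.from_rotvec([0,0,a]); t=hub+Q.apply(p-hub)
    print(i,round(a,3),r.inv().apply(t-p).round(1),(r.inv()*Q*r).as_rotvec().round(3),t)
# yaw from mark
print("mark",atz("top",(399.0,235.3),31))
E
```

```text
0 0.0 [0. 0. 0.] [0. 0. 0.] [ 605.26 -138.7    59.8 ]
1 0.082 [0.  0.2 6. ] [-0.08 -0.    0.  ] [ 610.26 -142.03   59.8 ]
2 0.163 [ 0.   0.9 12. ] [-0.16 -0.    0.  ] [ 615.52 -144.94   59.8 ]
3 0.245 [ 0.   2.2 17.9] [-0.24 -0.    0.  ] [ 620.99 -147.41   59.8 ]
4 0.327 [ 0.   3.8 23.6] [-0.33 -0.    0.  ] [ 626.65 -149.43   59.8 ]
5 0.408 [ 0.   6.  29.2] [-0.41 -0.    0.  ] [ 632.45 -150.98   59.8 ]
6 0.49 [ 0.   8.6 34.6] [-0.49 -0.    0.  ] [ 638.36 -152.05   59.8 ]
7 0.572 [ 0.  11.6 39.8] [-0.57 -0.    0.  ] [ 644.34 -152.63   59.8 ]
8 0.654 [ 0.  15.  44.8] [-0.65 -0.    0.  ] [ 650.35 -152.72   59.8 ]
9 0.735 [ 0.  18.9 49.4] [-0.73 -0.    0.  ] [ 656.34 -152.33   59.8 ]
10 0.817 [ 0.  23.1 53.7] [-0.82 -0.    0.  ] [ 662.28 -151.44   59.8 ]
11 0.899 [ 0.  27.6 57.6] [-0.9 -0.   0. ] [ 668.13 -150.08   59.8 ]
12 0.98 [ 0.  32.4 61.2] [-0.98 -0.    0.  ] [ 673.85 -148.24   59.8 ]
mark [547.39 -99.85  31.  ]
```

>>> step_arm --commands '[[[0, 0.2, 6], [-0.082, 0, 0], -1], [[0, 0.9, 12], [-0.163, 0, 0], -1], [[0, 2.2, 17.9], [-0.245, 0, 0], -1], [[0, 3.8, 23.6], [-0.327, 0, 0], -1], [[0, 6, 29.2], [-0.408, 0, 0], -1], [[0, 8.6, 34.6], [-0.49, 0, 0], -1], [[0, 11.6, 39.8], [-0.572, 0, 0], -1], [[0, 15, 44.8], [-0.654, 0, 0], -1], [[0, 18.9, 49.4], [-0.735, 0, 0], -1], [[0, 18.9, 49.4], [-0.735, 0, 0], -1]]'

```text
clock: 3.9
tcp_pos: [657.0, -152.1, 59.8]
eef_rot: [0.706, -0.039, 0.706, 0.039]
wrist_force: [1.2, 0.4, 1.5]
gripper_width: 17.4
```

```bash
python3 - <<'E'
from h import *
crop(snapshot("scene"),180,195,120,100,6,"pics/s4.png")
p,r,s=pose(); print(p,s["gripper_width"],s["clock"],s["wrist_force"],s["moment"])
d=p[:2]-[648.5,-79.2]; print(np.hypot(*d),np.degrees(np.arctan2(d[1],d[0]))+360)
E
```

```text
[ 656.66 -152.15   59.83] 17.64985512245264 3.95 [1.27 0.13 1.76] [ 0.02 -0.23 -0.06]
73.40473181217719 276.38416558933733
```

View pics/s4.png

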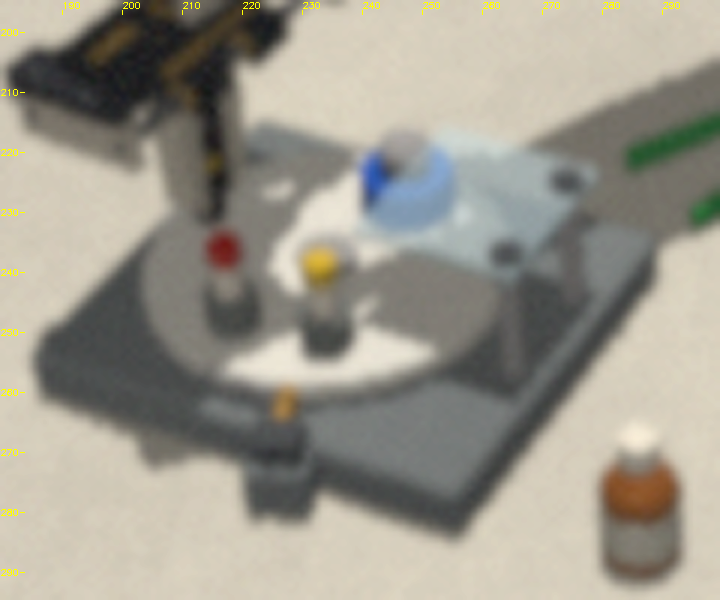

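```bash
python3 - <<'E'
from h import *
p,r,s=pose(); hub=np.array([648.5,-79.2,p[2]])
for i in range(1,7):
    a=0.05*i
    Q=R.from_rotvec([0,0,a]); t=hub+Q.apply(p-hub)
    print(i,round(a,3),r.inv().apply(t-p).round(1),(r.inv()*Q*r).as_rotvec().round(3),t)
E
```

```text
1 0.05 [0.  0.1 3.7] [-0.05 -0.    0.  ] [ 660.3  -151.65   59.83]
2 0.1 [0.  0.4 7.3] [-0.1 -0.   0. ] [ 663.9  -150.97   59.83]
3 0.15 [ 0.   0.9 11. ] [-0.15 -0.    0.  ] [ 667.47 -150.11   59.83]
4 0.2 [ 0.   1.5 14.6] [-0.2 -0.   0. ] [ 670.99 -149.07   59.83]
5 0.25 [ 0.   2.4 18.2] [-0.25 -0.    0.  ] [ 674.46 -147.86   59.83]
6 0.3 [ 0.   3.4 21.7] [-0.3 -0.   0. ] [ 677.86 -146.48   59.83]
```

>>> step_arm --commands '[[[0, 0.1, 3.7], [-0.05, 0, 0], -1], [[0, 0.4, 7.3], [-0.1, 0, 0], -1], [[0, 0.9, 11], [-0.15, 0, 0], -1], [[0, 1.5, 14.6], [-0.2, 0, 0], -1], [[0, 2.4, 18.2], [-0.25, 0, 0], -1], [[0, 2.4, 18.2], [-0.25, 0, 0], -1], [[0, 2.4, 18.2], [-0.25, 0, 0], -1]]'

```text
clock: 4.65
tcp_pos: [674.6, -147.8, 59.9]
eef_rot: [0.696, -0.125, 0.695, 0.125]
wrist_force: [5.3, -0.1, -0.6]
gripper_width: 17.5
```

```bash
python3 - <<'E'
from h import *
crop(snapshot("scene"),180,195,120,100,6,"pics/s5.png");crop(snapshot("top"),335,155,105,100,6,"pics/t5.png")
p,r,s=pose(); print(p,s["gripper_width"],s["clock"],s["wrist_force"],s["moment"])
d=p[:2]-[648.5,-79.2]; print(np.hypot(*d),np.degrees(np.arctan2(d[1],d[0]))+360)
E
```

```text
[ 674.57 -147.81   59.87] 17.460868279126345 4.75 [ 5.57  1.27 -0.74] [ 0.07 -1.03 -0.01]
73.3939603985434 290.80478959194363
```

View pics/s5.png

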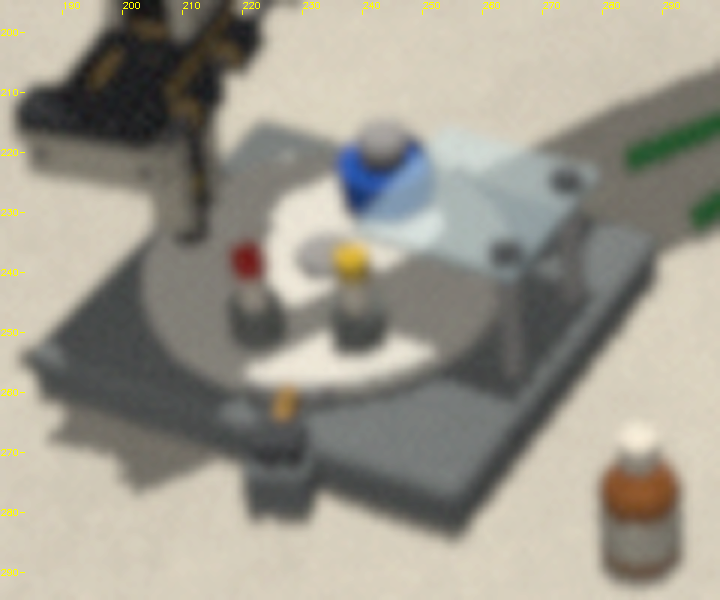

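View pics/t5.png

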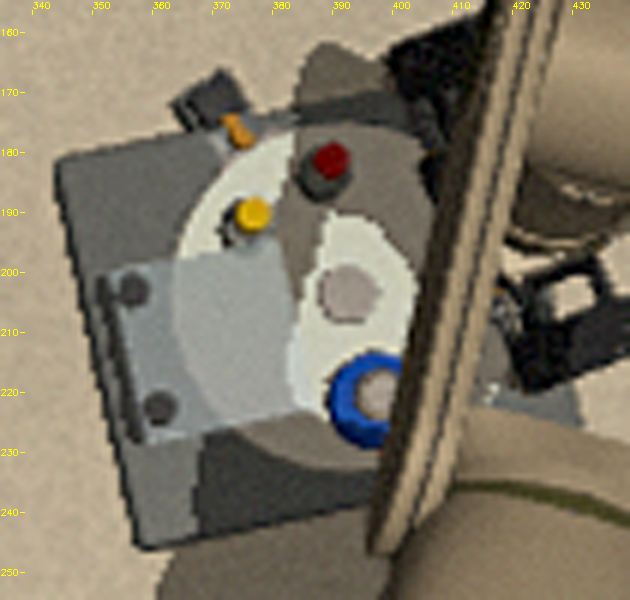

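>>> step_arm --commands '[[[0, 0.1, 3.7], [-0.05, 0, 0], -1], [[0, 0.1, 3.7], [-0.05, 0, 0], -1], [[0, 0.1, 3.7], [-0.05, 0, 0], -1]]'

```text
clock: 5.05
tcp_pos: [677.1, -146.8, 59.8]
eef_rot: [0.692, -0.143, 0.693, 0.143]
wrist_force: [-2.2, -1.0, 3.6]
gripper_width: 17.5
```

>>> step_arm --commands '[[[0, 0.1, 3.7], [-0.05, 0, 0], -1], [[0, 0.1, 3.7], [-0.05, 0, 0], -1], [[0, 0.1, 3.7], [-0.05, 0, 0], -1]]'

```text
clock: 5.35
tcp_pos: [680.9, -145.1, 59.8]
eef_rot: [0.689, -0.16, 0.689, 0.16]
wrist_force: [0.1, -0.5, 3.2]
gripper_width: 17.5
```

>>> step_arm --commands '[[[0, 0, 0], [0, 0, 0], 0.1], [[0, 0, 0], [0, 0, 0], 0.1], [[0, 0, 0], [0, 0, 0], 0.1], [[0, 0, 0], [0, 0, 0], 0.1]]'

```text
clock: 5.75
tcp_pos: [680.5, -144.8, 59.2]
eef_rot: [0.688, -0.161, 0.689, 0.161]
wrist_force: [0.7, -0.5, 0.2]
gripper_width: 45.2
```

```bash
python3 - <<'E'
from h import *
crop(snapshot("scene"),180,195,120,100,6,"pics/s6.png")
p,r,s=pose(); print(p,s["gripper_width"],s["clock"],s["wrist_force"])
print("to up",r.inv().apply([0,0,1]))
E
```

```text
[ 680.65 -144.79   59.35] 48.26792189137928 5.8 [-0.61 -0.18  0.11]
to up [-1.  0. -0.]
```

View pics/s6.png

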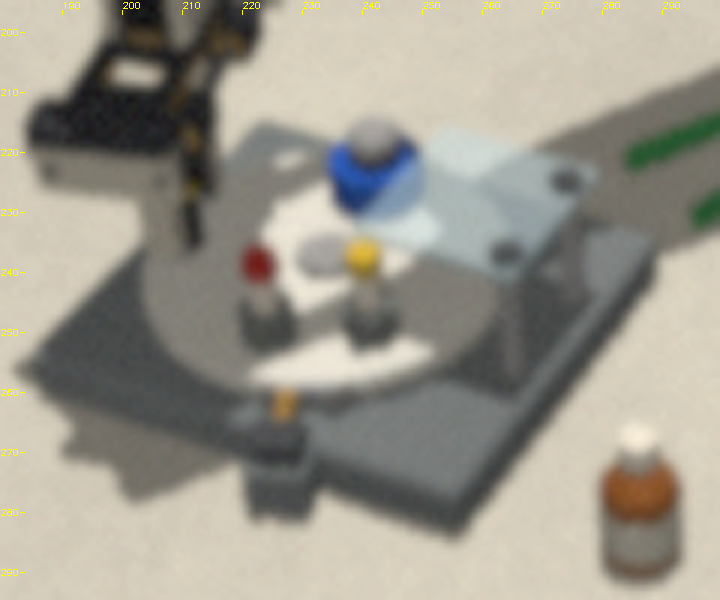

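>>> step_arm --commands '[[[-50, 0, 0], [0, 0, 0], 0.1], [[-100, 0, 0], [0, 0, 0], 0.1], [[-140, 0, 0], [0, 0, 0], 0.1], [[-140, 0, 0], [0, 0, 0], 1], [[-140, 0, 0], [0, 0, 0], 1]]'

```text
clock: 6.3
tcp_pos: [681.8, -145.2, 201.6]
eef_rot: [0.69, -0.161, 0.687, 0.16]
wrist_force: [-0.8, 0.0, -1.0]
gripper_width: 62.9
```

```bash
python3 - <<'E'
from h import *
p,r,s=pose(); print(p,s["gripper_width"],s["clock"],s["wrist_force"])
print(go([438,231.2,160],np.radians(88)))
E
```

```text
[ 681.82 -145.18  201.63] 62.89125054464262 6.3 [-0.75  0.04 -0.98]
(array([ 40.42, 445.54, -51.97]), array([-1.08,  0.  ,  0.  ]))
```

>>> step_arm --commands '[[[0, 445, -52], [-1.08, 0, 0], 1], [[0, 445, -52], [-1.08, 0, 0], 1], [[0, 445, -52], [-1.08, 0, 0], 1], [[0, 445, -52], [-1.08, 0, 0], 1], [[0, 445, -52], [-1.08, 0, 0], 1], [[0, 445, -52], [-1.08, 0, 0], 1], [[0, 445, -52], [-1.08, 0, 0], 1], [[0, 445, -52], [-1.08, 0, 0], 1], [[0, 445, -52], [-1.08, 0, 0], 1], [[0, 445, -52], [-1.08, 0, 0], 1]]'

```text
clock: 7.3
tcp_pos: [432.8, 234.8, 197.5]
eef_rot: [0.505, -0.492, 0.507, 0.495]
wrist_force: [-0.1, -1.3, -0.0]
gripper_width: 92.8
```

```bash
python3 - <<'E'
from h import *
t=snapshot("top"); s_=snapshot("scene"); cv2.imwrite("pics/top7.png",t); cv2.imwrite("pics/scene7.png",s_)
crop(s_,180,195,120,100,6,"pics/s7.png");crop(t,335,155,105,100,6,"pics/t7.png");crop(t,260,200,80,100,6,"pics/tp7.png"); crop(s_,300,190,110,100,6,"pics/sp7.png")
p,r,s=pose(); print(p,s["gripper_width"],s["clock"],s["wrist_force"])
print(go([438,231.2,160],np.radians(88)))
E
```

```text
[435.63 231.37 197.84] 93.04290122657171 7.4 [-0.16  0.04  0.77]
(array([37.84, -2.47, -0.04]), array([ 0.01, -0.  , -0.  ]))
```

View pics/s7.png

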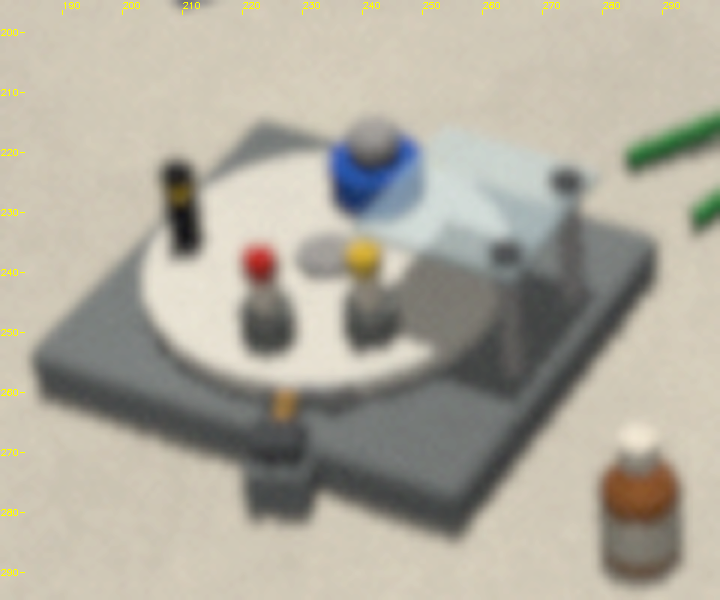

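View pics/t7.png

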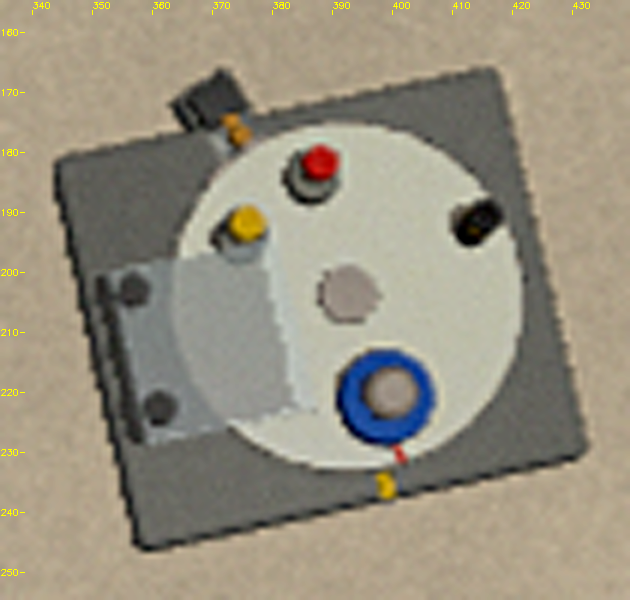

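View pics/sp7.png

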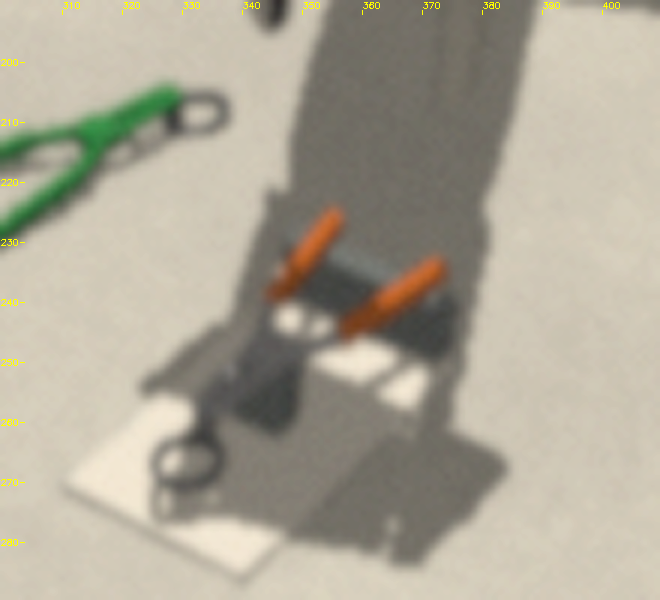

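```bash
python3 - <<'E'
from h import *
T=lambda x,y,k,u,v:((x+.5)/k-.5+u,(y+.5)/k-.5+v)
tm=lambda x,y:T(x,y,6,335,155); sm=lambda x,y:T(x,y,6,180,195)
t=cv2.imread("pics/top7.png")
hs=cv2.cvtColor(t,cv2.COLOR_BGR2HSV)
def cen(mask,roi):
    u0,v0,u1,v1=roi; m=mask[v0:v1,u0:u1].astype(float); y,x=np.nonzero(m); print(len(x),end=' '); return np.array([x.mean()+u0,y.mean()+v0])
hue=hs[...,0];sat=hs[...,1];
blue=(hue>100)&(hue<130)&(sat>150)
yel=(hue>15)&(hue<32)&(sat>130)
red=((hue<10)|(hue>170))&(sat>90)
w=cen(blue,(385,205,415,235)); print("wheel",w)
# fill wheel: use enclosing circle
m=(blue[205:235,385:415]).astype(np.uint8); c,_=cv2.findContours(m,0,1); print("wheel circ",[cv2.minEnclosingCircle(x) for x in c if len(x)>8])
y=cen(yel,(393,230,405,242)); r=cen(red,(395,226,408,236)); print("yel",y,"red",r)
hub=atz("top",tm(347,293),46)[:2]; print("hub",hub)
for n,px,z in(("yel",y,31),("red",r,46.5)):
    P=atz("top",px,z); d=P[:2]-hub; print(n,P,np.degrees(np.arctan2(d[1],d[0]))%360,np.hypot(*d))
for n,a,b in(("post",tm(486,212),sm(177,168)),("stub",tm(391,390),sm(373,132))):
    P,res=tri(a,b); d=P[:2]-[648.5,-79.2]; print(n,P,res,np.degrees(np.arctan2(d[1],d[0]))%360,np.hypot(*d))
g=cv2.cvtColor(t,6)[160:250,340:435]
E
```

```text
115 wheel [397.97 221.63]
wheel circ [((13.571428298950195, 15.857142448425293), 7.657296657562256)]
12 5 yel [398.92 235.42] red [401. 230.]
hub [649.38 -80.37]
yel [547.02 -99.56  31.  ] 190.62000396383942 104.14732768111811
red [ 562.69 -104.56   46.5 ] 195.59253683372538 90.01019038300518
post [ 681.56 -146.3    93.69] [-0.55  0.47 -0.68 -0.12] 296.22774797730364 74.79868266481243
stub [590.61 -94.99  83.5 ] [-0.36  0.28 -0.45 -0.07] 195.26222566597474 60.00234326547359
```

```bash
python3 - <<'E'
from h import *
T=lambda x,y:((x+.5)/6-.5+335,(y+.5)/6-.5+155)
# top-face corners (crop px from t7), z=30
for nm,z in(("z30",30),):
    C={k:atz("top",T(*v),z)[:2] for k,v in {"A":(57,160),"B":(494,70),"C":(587,450),"D":(145,547)}.items()}
    for a,b in("DA","CB"):
        d=C[b]-C[a]; print(a,b,np.hypot(*d),np.degrees(np.arctan2(d[1],d[0])))
    for a,b in("CD","BA"):
        d=C[b]-C[a]; print(a,b,np.hypot(*d),np.degrees(np.arctan2(d[1],d[0]))-90)
    print("centre",np.mean(list(C.values()),0))
# line fits by gradient
t=cv2.cvtColor(cv2.imread("pics/top7.png"),6).astype(np.float32); t=cv2.GaussianBlur(t,(0,0),.8)
def edge(a,b,n=30,h=5):
    a=np.array(a);b=np.array(b);d=(b-a)/np.linalg.norm(b-a);nn=np.array([-d[1],d[0]]);pts=[]
    for s in np.linspace(.12,.88,n):
        c=a+(b-a)*s; o=np.arange(-h,h+.01,.25); q=c+o[:,None]*nn
        v=cv2.remap(t,q[:,0].astype(np.float32)[None],q[:,1].astype(np.float32)[None],1)[0]
        g=np.abs(np.gradient(v)); k=g.argmax(); pts.append(c+o[k]*nn)
    P=np.array([atz("top",p,30)[:2] for p in pts]).astype(np.float32)
    vx,vy,x0,y0=cv2.fitLine(P,cv2.DIST_HUBER,0,.01,.01).ravel(); 
    res=np.abs((P-[x0,y0])@[-vy,vx]); return np.degrees(np.arctan2(vy,vx)),np.median(res),(x0,y0)
for n,a,b in(("DA",(145,547),(57,160)),("CB",(587,450),(494,70)),("CD",(587,450),(145,547)),("BA",(494,70),(57,160))):
    print(n,edge(T(*a),T(*b)))
E
```

```text
D A 215.74660659593076 11.04251713407929
C B 213.7004887300291 11.144403603727552
C D 244.43925200809363 11.10506999723519
B A 244.06558066936194 10.62474495823038
centre [645.49 -68.33]
DA (np.float32(10.896754), np.float32(0.7749038), (np.float32(622.4033), np.float32(57.987095)))
CB (np.float32(10.999866), np.float32(1.0490456), (np.float32(668.31866), np.float32(-190.41493)))
CD (np.float32(-78.96925), np.float32(0.79152966), (np.float32(533.1144), np.float32(-73.732346)))
BA (np.float32(-86.15994), np.float32(2.5987792), (np.float32(742.3032), np.float32(-27.257093)))
```

```bash
python3 - <<'E'
from h import *
p,r,s=pose(); print(p)
print(go([681.2,-145.4,200],np.radians(26.2)))
E
```

```text
[435.63 231.37 197.84]
(array([  -2.24, -256.35, -369.52]), array([ 1.08, -0.  , -0.  ]))
```

>>> step_arm --commands '[[[0, -256, -369], [1.08, 0, 0], 0.1], [[0, -256, -369], [1.08, 0, 0], 0.1], [[0, -256, -369], [1.08, 0, 0], 0.1], [[0, -256, -369], [1.08, 0, 0], 0.1], [[0, -256, -369], [1.08, 0, 0], 0.1], [[0, -256, -369], [1.08, 0, 0], 0.1], [[0, -256, -369], [1.08, 0, 0], 0.1], [[0, -256, -369], [1.08, 0, 0], 0.1], [[0, -256, -369], [1.08, 0, 0], 0.1], [[0, -256, -369], [1.08, 0, 0], 0.1]]'

```text
clock: 8.4
tcp_pos: [681.0, -154.3, 194.7]
eef_rot: [0.687, -0.158, 0.691, 0.158]
wrist_force: [-0.6, 0.6, -0.6]
gripper_width: 51.4
```

>>> step_arm --commands '[[[0, 0, 0], [0, 0, 0], 0.1], [[0, 0, 0], [0, 0, 0], 0.1], [[0, 0, 0], [0, 0, 0], 0.1]]'

```text
clock: 8.7
tcp_pos: [680.8, -145.4, 199.9]
eef_rot: [0.689, -0.161, 0.688, 0.161]
wrist_force: [-0.4, 0.3, 0.6]
gripper_width: 51.5
```

```bash
python3 - <<'E'
from h import *
p,r,s=pose(); print(p,s["gripper_width"],s["clock"])
print(go([681.2,-145.4,60],np.radians(26.2)))
E
```

```text
[ 680.81 -145.44  199.95] 51.514405143962 8.7
(array([139.95,  -0.14,   0.34]), array([ 0.,  0., -0.]))
```

>>> step_arm --commands '[[[50, 0, 0], [0, 0, 0], 0.1], [[95, 0, 0], [0, 0, 0], 0.1], [[125, 0, 0], [0, 0, 0], 0.1], [[139, 0, 0], [0, 0, 0], 0.1], [[139, 0, 0], [0, 0, 0], 0.1], [[139, 0, 0], [0, 0, 0], -0.5], [[139, 0, 0], [0, 0, 0], -1], [[139, 0, 0], [0, 0, 0], -1], [[139, 0, 0], [0, 0, 0], -1], [[139, 0, 0], [0, 0, 0], -1]]'

```text
clock: 9.7
tcp_pos: [681.7, -146.2, 61.7]
eef_rot: [0.689, -0.161, 0.688, 0.161]
wrist_force: [-0.6, 1.4, 3.9]
gripper_width: 17.4
```

```bash
python3 - <<'E'
from h import *
p,r,s=pose(); print(p,s["gripper_width"],s["clock"],r.inv().apply(s["wrist_force"]))
hub=np.array([649,-79.8,p[2]]); d=p-hub; print(np.hypot(d[0],d[1]),np.degrees(np.arctan2(d[1],d[0]))%360)
for i in range(1,7):
    a=-0.02*i
    Q=R.from_rotvec([0,0,a]); t=hub+Q.apply(p-hub)
    print(i,round(a,3),r.inv().apply(t-p).round(1),(r.inv()*Q*r).as_rotvec().round(3),t)
E
```

```text
[ 681.69 -146.22   61.65] 17.40918628748999 9.7 [-3.9   1.57  0.08]
74.0291449312089 296.203491282879
1 -0.02 [-0.   0.  -1.5] [ 0.02  0.   -0.  ] [ 680.35 -146.86   61.65]
2 -0.04 [-0.   0.1 -3. ] [ 0.04  0.   -0.  ] [ 679.01 -147.48   61.65]
3 -0.06 [-0.   0.1 -4.4] [ 0.06  0.   -0.  ] [ 677.65 -148.06   61.65]
4 -0.08 [-0.   0.2 -5.9] [ 0.08  0.   -0.  ] [ 676.28 -148.62   61.65]
5 -0.1 [-0.   0.4 -7.4] [ 0.1  0.  -0. ] [ 674.89 -149.15   61.65]
6 -0.12 [-0.   0.5 -8.9] [ 0.12  0.   -0.  ] [ 673.5  -149.66   61.65]
```

>>> step_arm --commands '[[[0, 0, -1.5], [0.02, 0, 0], -1], [[0, 0.1, -3], [0.04, 0, 0], -1], [[0, 0.1, -3], [0.04, 0, 0], -1], [[0, 0.1, -3], [0.04, 0, 0], -1]]'

```text
clock: 10.1
tcp_pos: [678.7, -147.6, 61.6]
eef_rot: [0.692, -0.147, 0.691, 0.146]
wrist_force: [-2.0, 0.0, 6.0]
gripper_width: 17.2
```

```bash
cat > f.py <<'E'
from h import *
p,r,s=pose(); hub=np.array([649,-79.8,p[2]]); d=p-hub
print(p,s["gripper_width"],s["clock"],"ang",np.degrees(np.arctan2(d[1],d[0]))%360,"F tool",r.inv().apply(s["wrist_force"]))
E
python3 f.py
```

```text
[ 678.7  -147.6    61.64] 17.24056174656616 10.1 ang 293.6556930387829 F tool [-5.96  0.83 -1.79]
```

>>> step_arm --commands '[[[0, 0, -1.5], [0.02, 0, 0], -1], [[0, 0.1, -3], [0.04, 0, 0], -1], [[0, 0.1, -3], [0.04, 0, 0], -1], [[0, 0.1, -3], [0.04, 0, 0], -1]]'

```text
clock: 10.5
tcp_pos: [675.7, -148.9, 61.6]
eef_rot: [0.695, -0.133, 0.694, 0.132]
wrist_force: [-2.4, -0.3, 7.1]
gripper_width: 17.6
```

```bash
python3 f.py
```

```text
[ 675.69 -148.87   61.61] 17.609503243329872 10.5 ang 291.1313225426522 F tool [-7.11  0.63 -2.3 ]
```

>>> step_arm --commands '[[[0, 0, 0], [0, 0, 0], 0.1], [[0, 0, 0], [0, 0, 0], 0.1], [[0, 0, 0], [0, 0, 0], 0.1], [[0, 0, 0], [0, 0, 0], 0.1], [[0, 0, 0], [0, 0, 0], 0.1], [[-50, 0, 0], [0, 0, 0], 0.1], [[-95, 0, 0], [0, 0, 0], 0.1], [[-140, 0, 0], [0, 0, 0], 0.1]]'

```text
clock: 11.3
tcp_pos: [675.4, -148.2, 202.0]
eef_rot: [0.694, -0.133, 0.695, 0.133]
wrist_force: [0.2, -0.5, 0.9]
gripper_width: 51.5
```

```bash
python3 f.py; python3 - <<'E'
from h import *
s_=snapshot("scene"); crop(s_,180,195,120,100,6,"pics/s8.png"); cv2.imwrite("pics/scene8.png",s_)
E
```

```text
[ 675.36 -148.19  201.98] 51.48672447979135 11.3 ang 291.0779563352021 F tool [-0.89 -0.58  0.03]
```

View pics/s8.png

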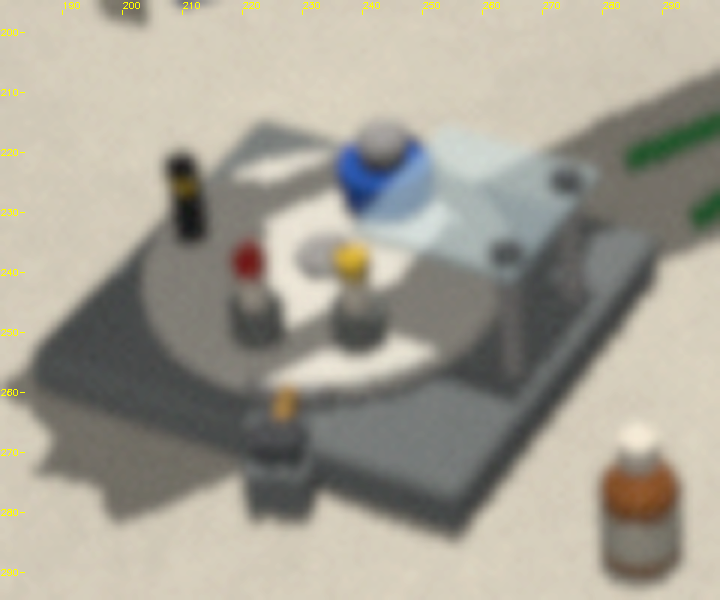

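```bash
python3 - <<'E'
from h import *
print(go([438,231.2,198],np.radians(88)))
E
```

```text
(array([ 10.62, 442.69, -83.22]), array([-1.16,  0.  ,  0.01]))
```

>>> step_arm --commands '[[[4, 443, -83], [-1.16, 0, 0], 1], [[4, 443, -83], [-1.16, 0, 0], 1], [[4, 443, -83], [-1.16, 0, 0], 1], [[4, 443, -83], [-1.16, 0, 0], 1], [[4, 443, -83], [-1.16, 0, 0], 1], [[4, 443, -83], [-1.16, 0, 0], 1], [[4, 443, -83], [-1.16, 0, 0], 1], [[4, 443, -83], [-1.16, 0, 0], 1], [[4, 443, -83], [-1.16, 0, 0], 1], [[4, 443, -83], [-1.16, 0, 0], 1]]'

```text
clock: 12.35
tcp_pos: [431.5, 237.0, 196.6]
eef_rot: [0.507, -0.493, 0.506, 0.494]
wrist_force: [0.6, -0.5, -0.0]
gripper_width: 92.5
```

```bash
python3 - <<'E'
from h import *
t=snapshot("top"); s_=snapshot("scene"); cv2.imwrite("pics/top9.png",t); cv2.imwrite("pics/scene9.png",s_)
crop(s_,180,195,120,100,6,"pics/s9.png");crop(t,335,155,105,100,6,"pics/t9.png")
p,r,s=pose(); print(p,s["gripper_width"],s["clock"],s["wrist_force"])
E
```

```text
[434.21 233.37 196.7 ] 92.80078017652436 12.45 [-0.95  0.22 -0.73]
```

View pics/t9.png

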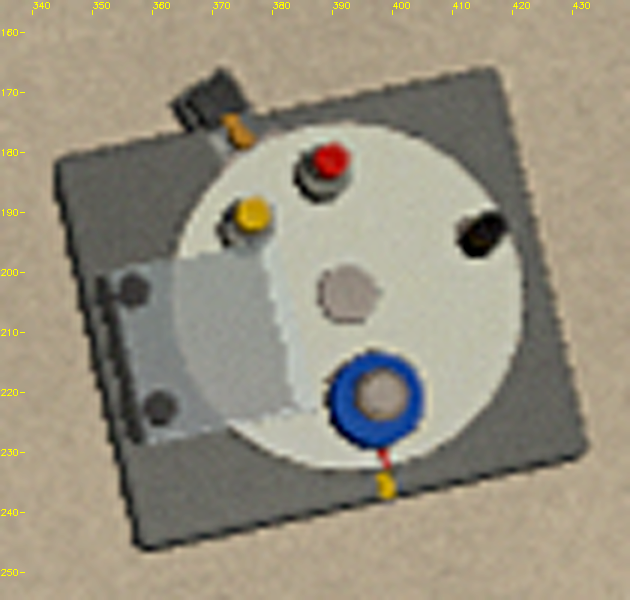

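View pics/s9.png

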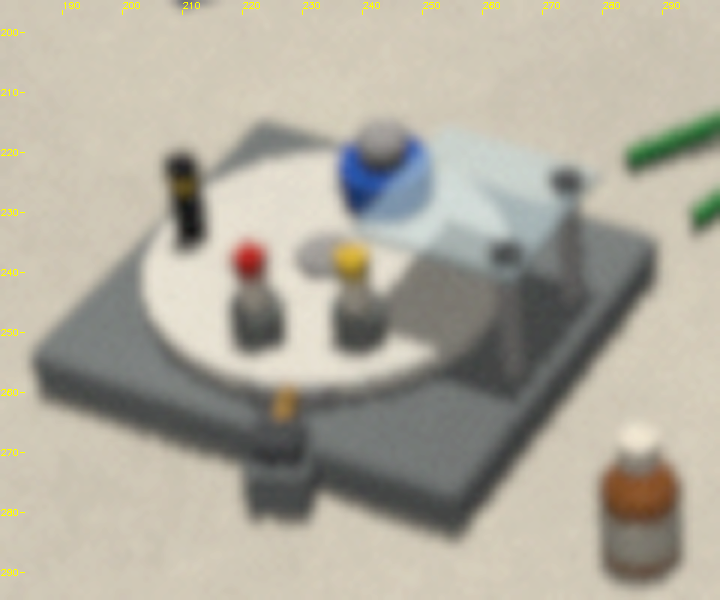

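```bash
cat > car.py <<'E'
from h import *
import sys
T=lambda x,y,k,u,v:((x+.5)/k-.5+u,(y+.5)/k-.5+v)
tm=lambda x,y:T(x,y,6,335,155); sm=lambda x,y:T(x,y,6,180,195)
t=cv2.imread("pics/top9.png")
hs=cv2.cvtColor(t,cv2.COLOR_BGR2HSV); hue=hs[...,0].astype(int);sat=hs[...,1].astype(int)
red=((hue<10)|(hue>170))&(sat>80)
yel=(hue>15)&(hue<32)&(sat>130)
def cen(mask,roi):
    u0,v0,u1,v1=roi; m=mask[v0:v1,u0:u1]*sat[v0:v1,u0:u1]; y,x=np.nonzero(m); w=m[y,x]; return np.array([(x*w).sum()/w.sum()+u0,(y*w).sum()/w.sum()+v0])
hub=atz("top",tm(347,293),46)[:2]
for n,px,z in(("yel",cen(yel,(393,230,405,242)),31),("red",cen(red,(393,226,408,233)),46.5)):
    P=atz("top",px,z); d=P[:2]-hub; print(n,px,P,np.degrees(np.arctan2(d[1],d[0]))%360,np.hypot(*d))
for n,a,b in(("post",tm(489,224),sm(182,163)),("stub",tm(383,393),sm(381,132)),("hub",tm(347,293),sm(325,257))):
    P,res=tri(a,b); d=P[:2]-[649,-79.8]; print(n,P,res,np.degrees(np.arctan2(d[1],d[0]))%360,np.hypot(*d))
E
python3 car.py
```

```text
yel [398.89 235.42] [547.   -99.48  31.  ] 190.57176603562866 104.14767057728447
red [398.58 230.76] [560.41 -96.7   46.5 ] 190.4013443387609 90.45918703391187
post [ 675.7  -148.21   92.27] [-0.44  0.38 -0.55 -0.1 ] 291.3191208398514 73.4375251134878
stub [589.04 -90.65  84.46] [-0.34  0.27 -0.43 -0.06] 190.25953395269775 60.93128632879527
hub [648.88 -79.66  45.18] [-0.25  0.2  -0.3  -0.05] 129.61087739298648 0.18587213195038246
```

```bash
python3 - <<'E'
from h import *
p,r,s=pose(); print(p,s["clock"]); print(go([438,231.2,90],np.radians(88)))
E
```

```text
[434.21 233.37 196.7 ] 12.45
(array([106.7 ,  -3.79,  -2.05]), array([ 0.01, -0.  ,  0.  ]))
```

>>> step_arm --commands '[[[50, 0, 0], [0, 0, 0], 1], [[90, 0, 0], [0, 0, 0], 1], [[106, 0, 0], [0, 0, 0], 1], [[106, 0, 0], [0, 0, 0], 1]]'

```text
clock: 12.85
tcp_pos: [433.1, 230.0, 87.2]
eef_rot: [0.506, -0.491, 0.511, 0.492]
wrist_force: [0.1, 0.1, 0.2]
gripper_width: 93.0
```

```bash
python3 - <<'E'
from h import *
s_=snapshot("scene"); crop(s_,300,170,110,100,6,"pics/s10.png"); crop(snapshot("top"),260,200,80,100,6,"pics/t10.png")
p,r,s=pose(); print(p,s["clock"],s["gripper_width"]); print(go([438,231.2,33],np.radians(88)))
E
```

```text
[435.62 231.48  91.11] 12.95 93.07711019916778
(array([58.11, -2.38, -0.19]), array([ 0., -0.,  0.]))
```

View pics/s10.png

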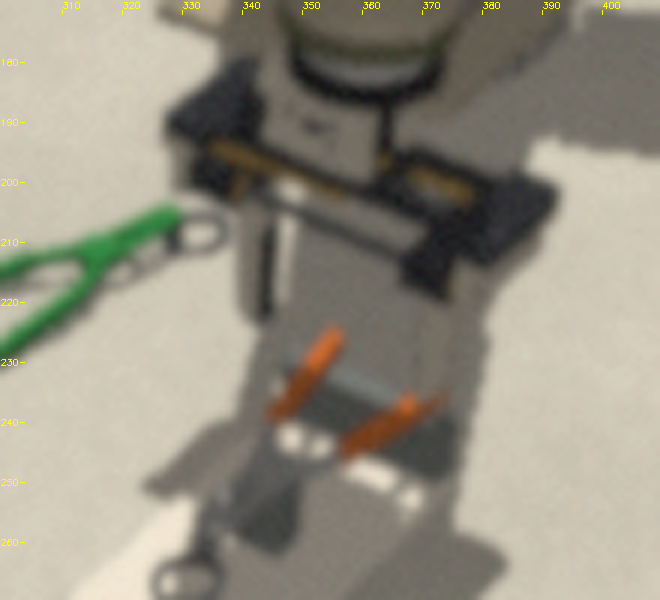

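View pics/t10.png

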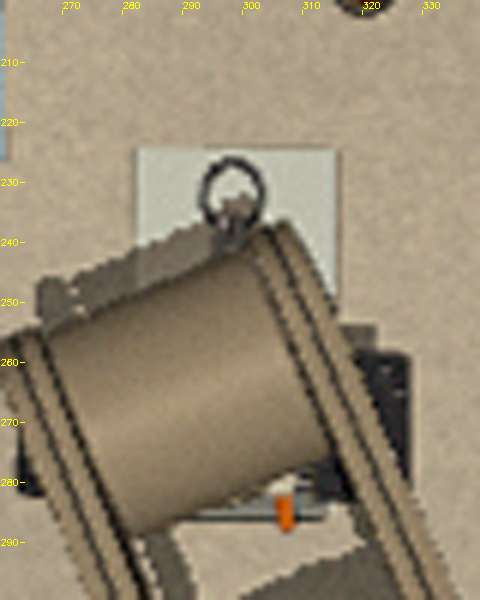

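>>> step_arm --commands '[[[35, -2, 0], [0, 0, 0], 1], [[52, -2, 0], [0, 0, 0], 1], [[58, -2, 0], [0, 0, 0], 1], [[58, -2, 0], [0, 0, 0], 1], [[58, -2, 0], [0, 0, 0], 1]]'

```text
clock: 13.45
tcp_pos: [438.2, 232.8, 34.5]
eef_rot: [0.509, -0.492, 0.507, 0.492]
wrist_force: [1.1, 0.1, 0.8]
gripper_width: 93.3
```

```bash
python3 - <<'E'
from h import *
s_=snapshot("scene"); crop(s_,300,170,110,100,6,"pics/s11.png")
p,r,s=pose(); print(p,s["clock"],s["gripper_width"],s["wrist_force"]); print(go([438,231.2,33],np.radians(88)))
E
```

```text
[438.19 232.9   34.54] 13.5 92.77085251566756 [-0.39 -0.19 -0.54]
(array([ 1.54,  0.14, -1.71]), array([0., 0., 0.]))
```

View pics/s11.png

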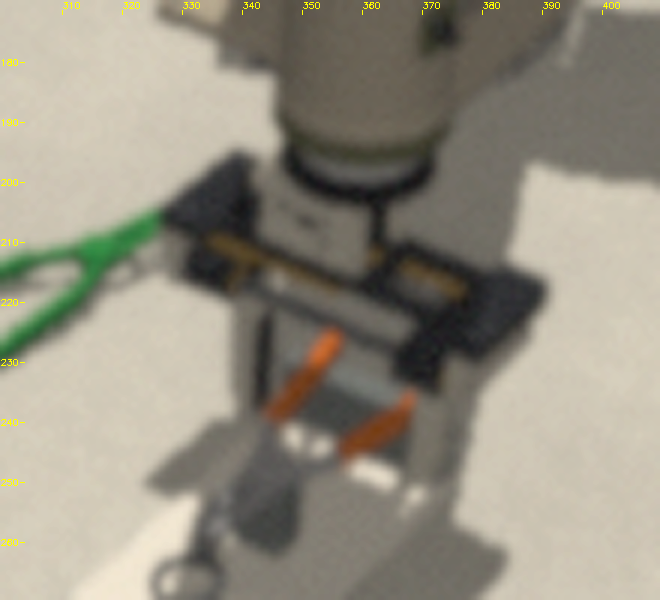

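>>> step_arm --commands '[[[1.5, 0, -1.7], [0, 0, 0], 0.5], [[1.5, 0, -1.7], [0, 0, 0], 0.3], [[1.5, 0, -1.7], [0, 0, 0], 0.2], [[1.5, 0, -1.7], [0, 0, 0], 0], [[1.5, 0, -1.7], [0, 0, 0], -0.2], [[1.5, 0, -1.7], [0, 0, 0], -1], [[1.5, 0, -1.7], [0, 0, 0], -1], [[1.5, 0, -1.7], [0, 0, 0], -1], [[1.5, 0, -1.7], [0, 0, 0], -1]]' --squeeze 45

```text
clock: 14.4
tcp_pos: [436.6, 230.8, 31.3]
eef_rot: [0.508, -0.492, 0.508, 0.492]
wrist_force: [-1.7, 0.8, 2.7]
gripper_width: 39.6
```

```bash
python3 - <<'E'
from h import *
s_=snapshot("scene"); crop(s_,300,170,110,110,5,"pics/s12.png"); crop(snapshot("top"),260,200,80,100,6,"pics/t12.png")
p,r,s=pose(); print(p,s["clock"],s["gripper_width"],s["wrist_force"],s["moment"])
E
```

```text
[436.63 230.81  31.26] 14.5 39.72507420350721 [-1.89  1.08  3.18] [0.04 0.16 0.03]
```

View pics/s12.png

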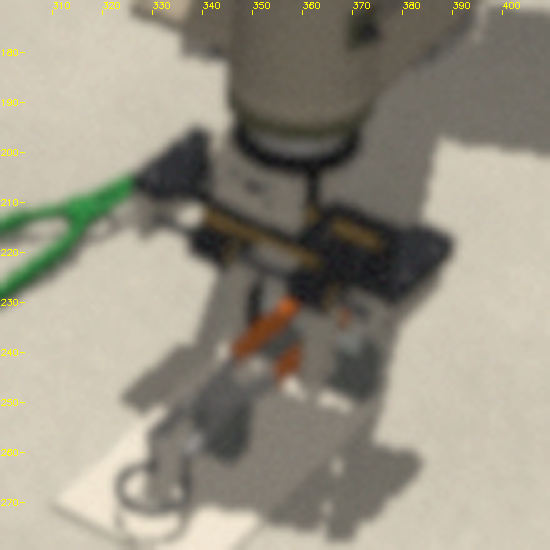

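View pics/t12.png

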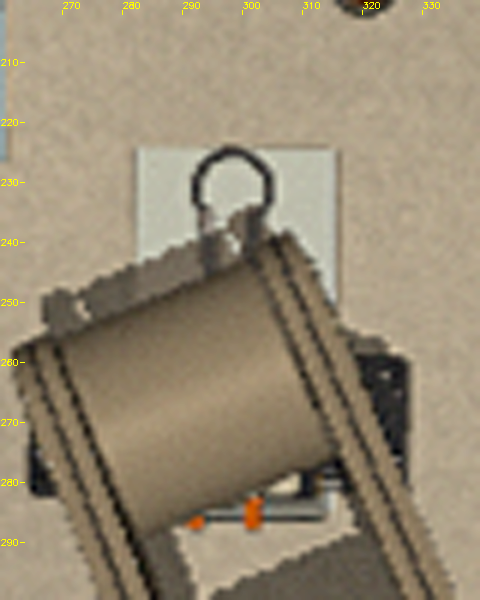

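>>> step_arm --commands '[[[-5, 0, 0], [0, 0, 0], -1], [[-20, 0, 0], [0, 0, 0], -1], [[-40, 0, 0], [0, 0, 0], -1], [[-65, 0, 0], [0, 0, 0], -1], [[-90, 0, 0], [0, 0, 0], -1], [[-115, 0, 0], [0, 0, 0], -1], [[-130, 0, 0], [0, 0, 0], -1], [[-130, 0, 0], [0, 0, 0], -1], [[-130, 0, 0], [0, 0, 0], -1]]'

```text
clock: 15.4
tcp_pos: [436.4, 230.6, 160.3]
eef_rot: [0.508, -0.492, 0.508, 0.492]
wrist_force: [0.0, -0.4, -2.4]
gripper_width: 39.3
```

```bash
python3 - <<'E'
from h import *
s_=snapshot("scene"); crop(s_,300,150,110,110,5,"pics/s13.png"); t=snapshot("top"); crop(t,260,200,80,100,6,"pics/t13.png")
cv2.imwrite("pics/scene13.png",s_);cv2.imwrite("pics/top13.png",t)
p,r,s=pose(); print(p,s["clock"],s["gripper_width"],s["wrist_force"],s["moment"])
E
```

```text
[435.61 230.33 159.27] 15.5 39.44489279668766 [-0.29  0.1  -1.39] [ 0.07 -0.06 -0.  ]
```

View pics/s13.png

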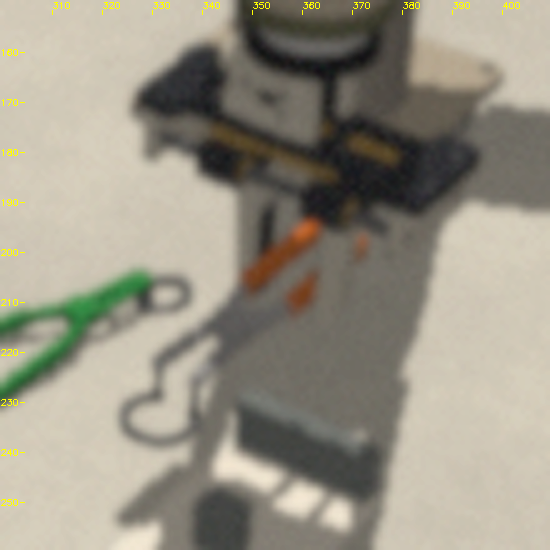

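View pics/t13.png

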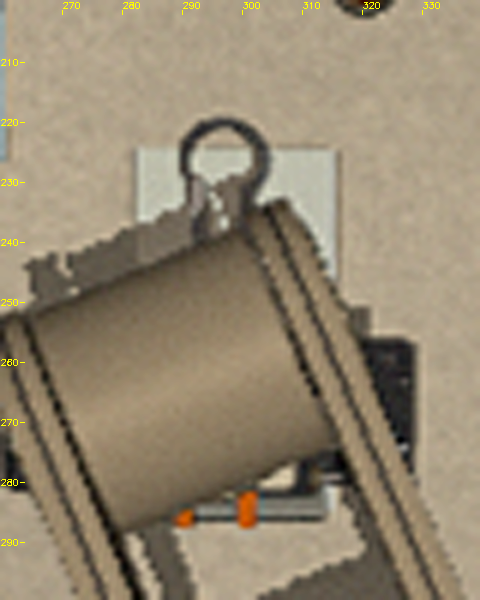

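```bash
cat > ov.py <<'E'
from h import *
def fitring(tpts,spts,p0,free_tilt=False):
    """fit horizontal circle centre given pixel centre-line points"""
    a=np.linspace(0,2*np.pi,361)
    def circ(c): return np.array(c)+19.5*np.c_[np.cos(a),np.sin(a),0*a]
    def res(c):
        o=[]
        for n,P in(("top",tpts),("scene",spts)):
            q=proj(n,circ(c))
            for x in P:
                d=q-x; k=np.hypot(*d.T).argmin(); 
                # signed
                cc=proj(n,c)[0]; o.append(np.hypot(*d[k])*np.sign(np.hypot(*(x-cc))-np.hypot(*(q[k]-cc))))
        return o
    r=least_squares(res,p0); return r.x,np.array(r.fun)
E
python3 - <<'E'
from ov import *
T=lambda x,y,k,u,v:((x+.5)/k-.5+u,(y+.5)/k-.5+v)
tp=lambda x,y:T(x,y,6,260,200); sp=lambda x,y:T(x,y,5,300,150)
print(tri(tp(225,159),sp(160,418)))
tpts=[tp(*q) for q in((225,122),(196,134),(185,160),(194,185),(254,134),(265,160),(256,186))]
spts=[sp(*q) for q in((124,417),(137,436),(160,442),(185,435),(197,415),(130,404),(143,397))]
c,f=fitring(np.array(tpts),np.array(spts),[565,226,150]); print(c,f)
p,r,s=pose(); print(p,r.apply([0,0,1]),r.apply([1,0,0])); print("rel tcp",c-p)
print("tool",r.inv().apply(c-p))
E
```

```text
(array([568.22, 225.52, 154.51]), array([-0.51,  0.32, -0.55, -0.05]))
[567.52 225.03 153.41] [ 0.32  0.09 -0.15 -0.38  0.53  0.5   0.26 -0.35 -0.02  0.29  0.4   1.1   0.02  0.22]
[435.61 230.33 159.27] [ 0.03  1.   -0.  ] [-0. -0. -1.]
rel tcp [131.91  -5.31  -5.87]
tool [   5.52 -132.03   -1.1 ]
```

```bash
python3 - <<'E'
from h import *
off=np.array([5.5,-132.0,-1.1]); yaw=np.radians(101)
print("stub est",np.array([649,-79.8])-60*np.array([np.cos(np.radians(10.7)),np.sin(np.radians(10.7))]))
ring=np.array([589.6,-90.9,145]); tcp=ring-down(yaw).apply(off); print(tcp); sh,rv=go(tcp,yaw); print(sh,rv)
for f in np.linspace(.1,1,10): print((sh*f).round(0),(rv*f).round(3))
E
```

```text
stub est [590.04 -90.94]
[ 459.82 -115.01  150.5 ]
[   9.08  -35.19 -344.39] [-0.22 -0.   -0.  ]
[  1.  -4. -34.] [-0.02 -0.   -0.  ]
[  2.  -7. -69.] [-0.04 -0.   -0.  ]
[   3.  -11. -103.] [-0.07 -0.   -0.  ]
[   4.  -14. -138.] [-0.09 -0.   -0.  ]
[   5.  -18. -172.] [-0.11 -0.   -0.  ]
[   5.  -21. -207.] [-0.13 -0.   -0.  ]
[   6.  -25. -241.] [-0.16 -0.   -0.  ]
[   7.  -28. -276.] [-0.18 -0.   -0.  ]
[   8.  -32. -310.] [-0.2 -0.  -0. ]
[   9.  -35. -344.] [-0.22 -0.   -0.  ]
```

>>> step_arm --commands '[[[0, -2, -15], [-0.01, 0, 0], -1], [[0, -6, -45], [-0.04, 0, 0], -1], [[0, -10, -85], [-0.06, 0, 0], -1], [[0, -14, -130], [-0.09, 0, 0], -1], [[0, -18, -175], [-0.11, 0, 0], -1], [[0, -22, -220], [-0.14, 0, 0], -1], [[0, -27, -265], [-0.17, 0, 0], -1], [[0, -31, -305], [-0.2, 0, 0], -1], [[0, -34, -332], [-0.21, 0, 0], -1], [[0, -35, -344], [-0.22, 0, 0], -1]]'

```text
clock: 16.5
tcp_pos: [459.6, -116.5, 159.5]
eef_rot: [0.451, -0.544, 0.452, 0.545]
wrist_force: [0.3, 0.3, -2.2]
gripper_width: 39.2
```

>>> step_arm --commands '[[[0, 0, 0], [0, 0, 0], -1], [[0, 0, 0], [0, 0, 0], -1]]'

```text
clock: 16.7
tcp_pos: [459.9, -113.7, 159.9]
eef_rot: [0.451, -0.544, 0.451, 0.545]
wrist_force: [0.7, 0.6, -2.1]
gripper_width: 39.3
```

```bash
python3 - <<'E'
from h import *
s_=snapshot("scene"); crop(s_,200,150,110,100,6,"pics/s14.png"); t=snapshot("top"); crop(t,350,180,100,90,6,"pics/t14.png")
cv2.imwrite("pics/scene14.png",s_);cv2.imwrite("pics/top14.png",t)
p,r,s=pose(); print(p,s["clock"],s["gripper_width"],s["wrist_force"],s["moment"])
print(r.apply([1,0,0]),r.apply([0,0,1]))
E
```

```text
[ 460.3  -113.16  160.44] 16.8 39.33459668547506 [-0.03 -0.17 -1.46] [ 0.07 -0.02  0.02]
[-0.  0. -1.] [-0.19  0.98  0.  ]
```

View pics/s14.png

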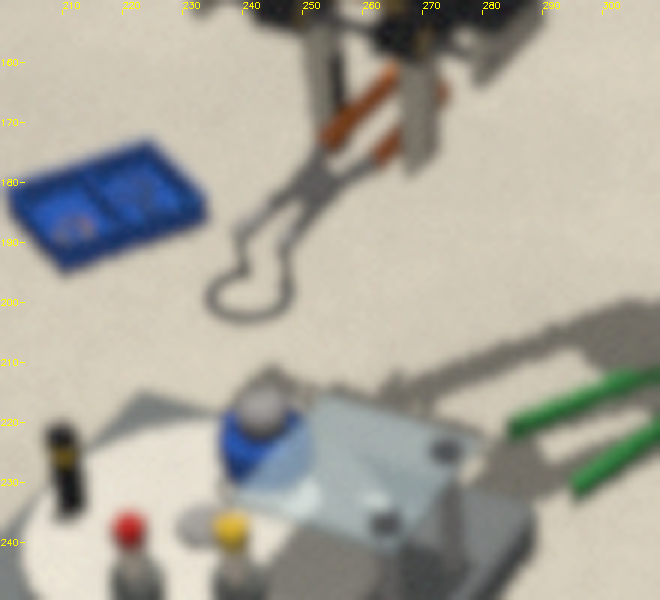

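View pics/t14.png

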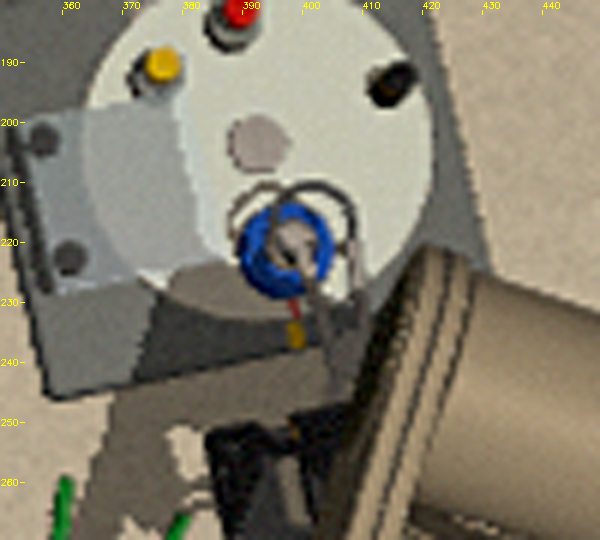

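```bash
python3 - <<'E'
from h import *
crop(cv2.imread("pics/top14.png"),380,200,40,40,15,"pics/t14z.png"); crop(cv2.imread("pics/scene14.png"),225,180,45,45,13,"pics/s14z.png")
E
```

```text
(no output)
```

View pics/t14z.png

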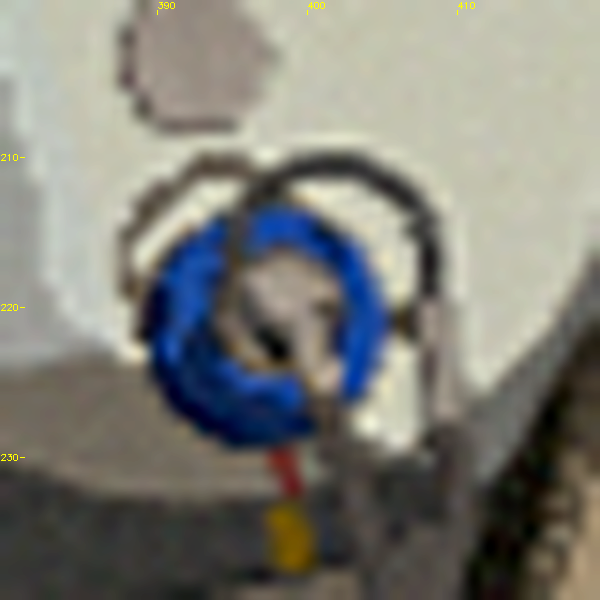

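View pics/s14z.png

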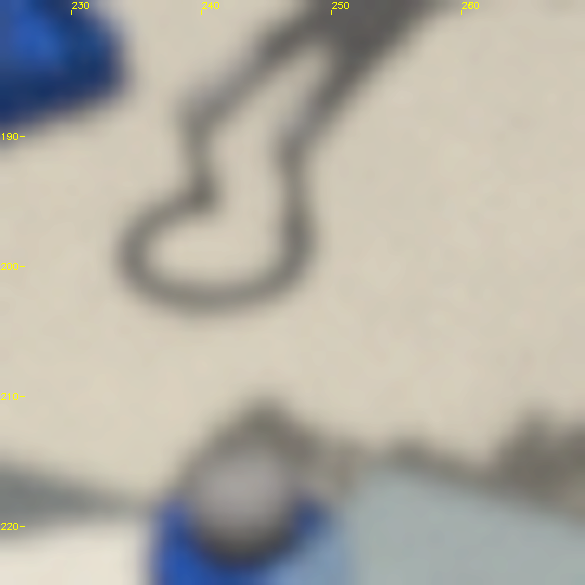

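```bash
cat > meas.py <<'E'
from ov import *
T=lambda x,y,k,u,v:((x+.5)/k-.5+u,(y+.5)/k-.5+v)
T9=lambda x,y:T(x,y,6,335,155); S9=lambda x,y:T(x,y,6,180,195)
E
python3 - <<'E'
from meas import *
tz=lambda q:T(*q,15,380,200); sz=lambda q:T(*q,13,225,180)
tp=[tz(q) for q in((240,215),(262,185),(300,165),(340,160),(385,175),(418,205),(430,240))]
sp=[sz(q) for q in((132,255),(142,225),(150,283),(205,298),(260,290),(292,265),(302,240))]
c,f=fitring(np.array(tp),np.array(sp),[590,-95,150]); print("ring",c,f)
p,r,s=pose(); print("tool off",r.inv().apply(c-p))
print("wheel top@70",atz("top",T9(376.5,400),70),"stub top@89",atz("top",T9(383,393),89))
print("scene stub@89",atz("scene",S9(381,132),89),"zoom",atz("scene",sz((243,490)),89))
print("proj of (590,-91,89)",proj("scene",[590,-91,89]),proj("top",[590,-91,89]),T9(383,393),S9(381,132))
E
```

```text
ring [590.58 -90.19 153.66] [-0.06  0.05  0.07  0.28  0.49  0.73  0.62 -0.56 -0.08 -0.26  0.05  0.39  0.44  0.73]
tool off [   6.66 -132.29   -1.91]
wheel top@70 [588.12 -90.38  70.  ] stub top@89 [589.27 -91.06  89.  ]
scene stub@89 [592.8  -85.09  89.  ] zoom [595.04 -82.5   89.  ]
proj of (590,-91,89) [[242.25 215.47]] [[398.39 219.85]] (398.4166666666667, 220.08333333333331) (243.08333333333334, 216.58333333333334)
```

```bash
cat >> meas.py <<'E'
def fit1(n,pts,z,p0,rad=19.5):
    pts=np.array(pts)
    def res(c):
        P=np.array([atz(n,x,z)[:2] for x in pts]); return np.hypot(*(P-c).T)-rad
    r=least_squares(res,p0[:2]); return r.x,r.fun
E
python3 - <<'E'
from meas import *
for px,z in((T9(476,361),96),(T9(489,224),96)): print("post top-only",atz("top",px,z))
tz=lambda q:T(*q,15,380,200); sz=lambda q:T(*q,13,225,180)
tp=[tz(q) for q in((240,215),(262,185),(300,165),(340,160),(385,175),(418,205),(430,240))]
sp=[sz(q) for q in((132,255),(142,225),(150,283),(205,298),(260,290),(292,265),(302,240))]
print("ring top",fit1("top",tp,155.4,[590,-95])); print("ring scene",fit1("scene",sp,155.4,[590,-95]))
E
```

```text
post top-only [ 604.09 -139.11   96.  ]
post top-only [ 676.2  -148.96   96.  ]
ring top (array([591.3 , -91.33]), array([ 0.64,  0.3 , -0.36, -0.31, -0.14,  0.51,  0.34]))
ring scene (array([591.46, -87.05]), array([-0.1 ,  1.15, -0.03,  0.12,  0.73, -0.1 ,  0.57]))
```

```bash
python3 - <<'E'
from h import *
p,r,s=pose(); print(p,r.inv().apply([-1.8,0.2,0]),r.inv().apply([0,0,103.5-p[2]]))
E
```

```text
[ 460.3  -113.16  160.44] [0.   1.73 0.53] [56.94 -0.05 -0.05]
```

>>> step_arm --commands '[[[12, 0.5, 0.2], [0, 0, 0], -1], [[26, 1.7, 0.5], [0, 0, 0], -1], [[40, 1.7, 0.5], [0, 0, 0], -1], [[50, 1.7, 0.5], [0, 0, 0], -1], [[57, 1.7, 0.5], [0, 0, 0], -1], [[57, 1.7, 0.5], [0, 0, 0], -1], [[57, 1.7, 0.5], [0, 0, 0], -1], [[57, 1.7, 0.5], [0, 0, 0], -1]]'

```text
clock: 17.6
tcp_pos: [459.4, -114.3, 104.9]
eef_rot: [-0.451, 0.545, -0.451, -0.544]
wrist_force: [-0.0, 0.5, -1.1]
gripper_width: 39.6
```

```bash
python3 - <<'E'
from h import *
s_=snapshot("scene"); t=snapshot("top")
cv2.imwrite("pics/scene15.png",s_);cv2.imwrite("pics/top15.png",t)
crop(t,380,200,40,40,15,"pics/t15z.png"); crop(s_,220,180,50,45,13,"pics/s15z.png")
p,r,s=pose(); print(p,s["clock"],s["gripper_width"],s["wrist_force"],s["moment"])
E
```

```text
[ 459.42 -114.24  104.86] 17.7 39.04988185328595 [ 0.23 -0.39 -1.18] [ 0.03 -0.1  -0.02]
```

View pics/t15z.png

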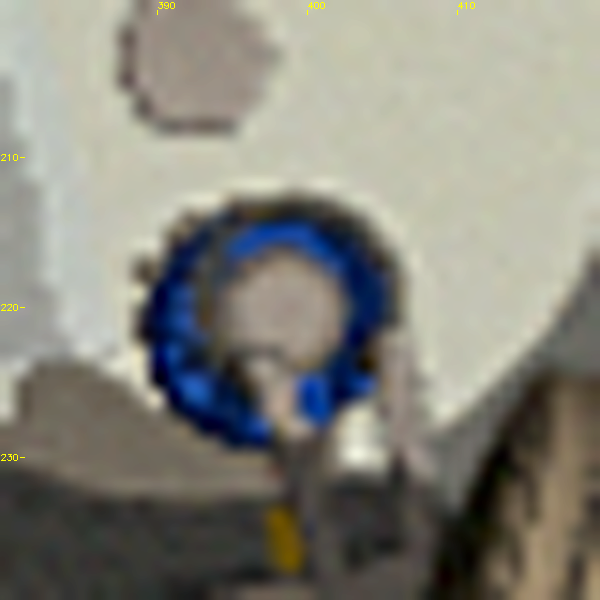

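View pics/s15z.png

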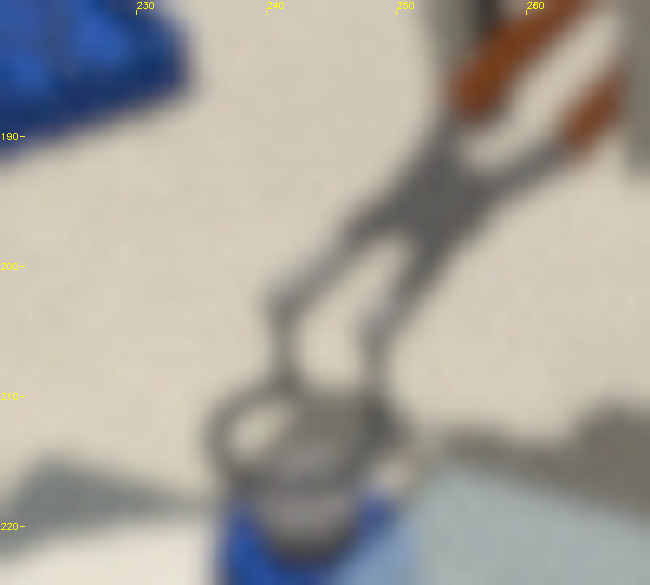

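```bash
python3 - <<'E'
from meas import *
tz=lambda q:T(*q,15,380,200)
print("stub",atz("top",tz((286,310)),87),"ring",atz("top",tz((300,302)),101.4))
p,r,s=pose(); print(p,r.inv().apply([0,0.8,0]))
E
```

```text
stub [589.16 -91.93  87.  ] ring [588.88 -92.7  101.4 ]
[ 459.42 -114.24  104.86] [-0.   -0.15  0.79]
```

>>> step_arm --commands '[[[3, 0, 0.8], [0, 0, 0], -1], [[6, 0, 0.8], [0, 0, 0], -1], [[9, 0, 0.8], [0, 0, 0], -1], [[12, 0, 0.8], [0, 0, 0], -1], [[12, 0, 0.8], [0, 0, 0], -1], [[12, 0, 0.8], [0, 0, 0], -1]]'

```text
clock: 18.3
tcp_pos: [458.6, -113.2, 92.0]
eef_rot: [0.451, -0.545, 0.451, 0.545]
wrist_force: [0.6, -0.0, -2.0]
gripper_width: 39.5
```

```bash
python3 - <<'E'
from h import *
s_=snapshot("scene"); t=snapshot("top")
crop(t,380,200,40,40,15,"pics/t16z.png"); crop(s_,220,180,50,45,13,"pics/s16z.png")
p,r,s=pose(); print(p,s["clock"],s["gripper_width"],s["wrist_force"],s["moment"])
E
```

```text
[ 458.84 -113.24   92.25] 18.4 39.16971091302702 [ 0.92  0.8  -2.58] [ 0.05 -0.08  0.03]
```

View pics/t16z.png

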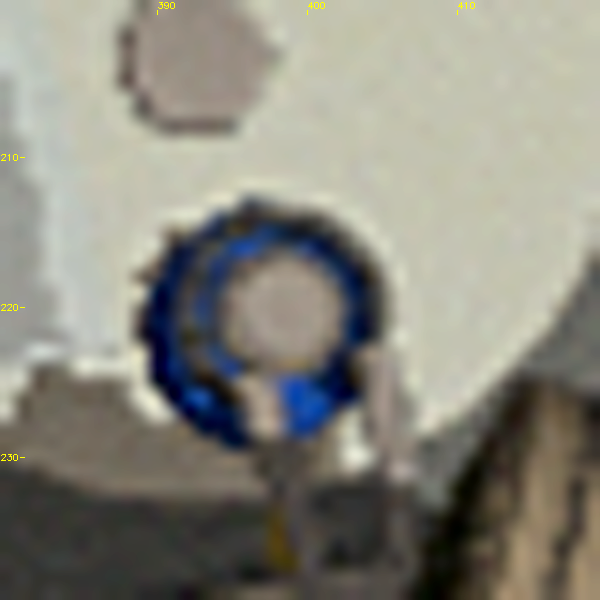

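View pics/s16z.png

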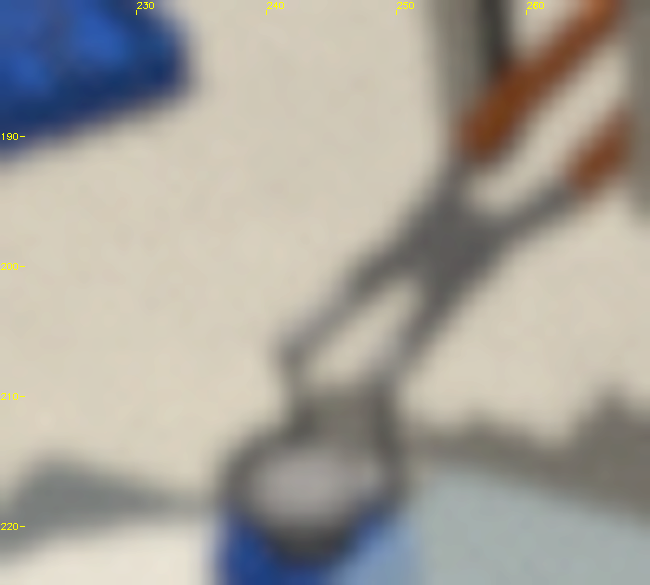

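>>> step_arm --commands '[[[3, 0, -0.2], [0, 0, 0], -1], [[6, 0, -0.2], [0, 0, 0], -1], [[8, 0, -0.2], [0, 0, 0], -1], [[8, 0, -0.2], [0, 0, 0], -1], [[8, 0, -0.2], [0, 0, 0], -1]]'

```text
clock: 18.9
tcp_pos: [458.7, -113.4, 84.0]
eef_rot: [0.451, -0.545, 0.451, 0.545]
wrist_force: [-0.1, 1.3, -1.4]
gripper_width: 39.9
```

```bash
python3 - <<'E'
from h import *
p,r,s=pose(); print(p,s["clock"],s["gripper_width"],s["wrist_force"],s["moment"])
E
```

```text
[ 458.69 -113.39   84.02] 18.9 39.91516839462154 [-0.08  1.25 -1.41] [ 0.06 -0.07 -0.02]
```

>>> step_arm --commands '[[[2, 0, 0], [0, 0, 0], -1], [[4, 0, 0], [0, 0, 0], -1], [[5.5, 0, 0], [0, 0, 0], -1], [[5.5, 0, 0], [0, 0, 0], -1], [[5.5, 0, 0], [0, 0, 0], -1]]'

```text
clock: 19.4
tcp_pos: [458.7, -113.4, 78.6]
eef_rot: [0.451, -0.545, 0.451, 0.545]
wrist_force: [0.3, 0.4, -1.4]
gripper_width: 39.5
```

```bash
python3 - <<'E'
from h import *
s_=snapshot("scene"); t=snapshot("top")
crop(t,380,200,40,40,15,"pics/t17z.png"); crop(s_,220,180,50,45,13,"pics/s17z.png")
for i in range(4):
    p,r,s=pose(); print(p,s["clock"],s["gripper_width"],s["wrist_force"],s["moment"]); snapshot("scene")
E
```

```text
[ 458.84 -113.45   78.7 ] 19.5 39.47630563142954 [ 0.16  0.85 -1.84] [ 0.04 -0.03  0.01]
[ 458.85 -113.45   78.72] 19.55 39.53741859717823 [ 0.37 -0.08 -1.59] [ 0.03 -0.09  0.  ]
[ 458.88 -113.43   78.74] 19.6 39.513260653373564 [-0.23  0.29 -0.85] [ 0.1  -0.04 -0.01]
[ 458.88 -113.47   78.74] 19.65 39.597699610727844 [-0.53 -0.45 -1.42] [ 0.06 -0.05 -0.09]
```

View pics/t17z.png

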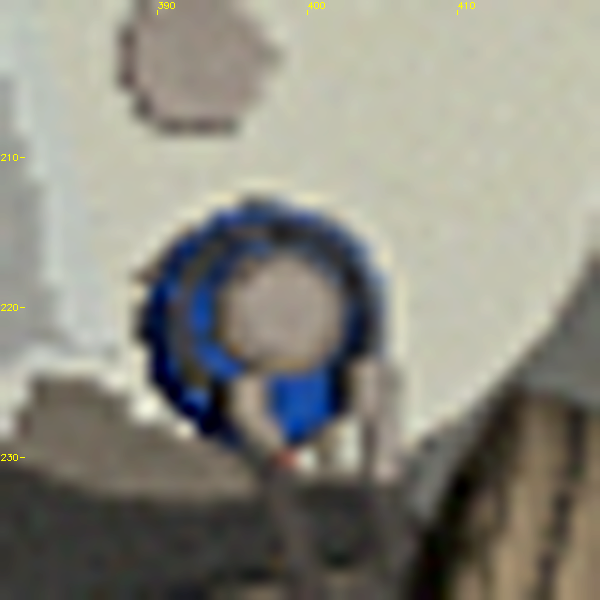

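View pics/s17z.png

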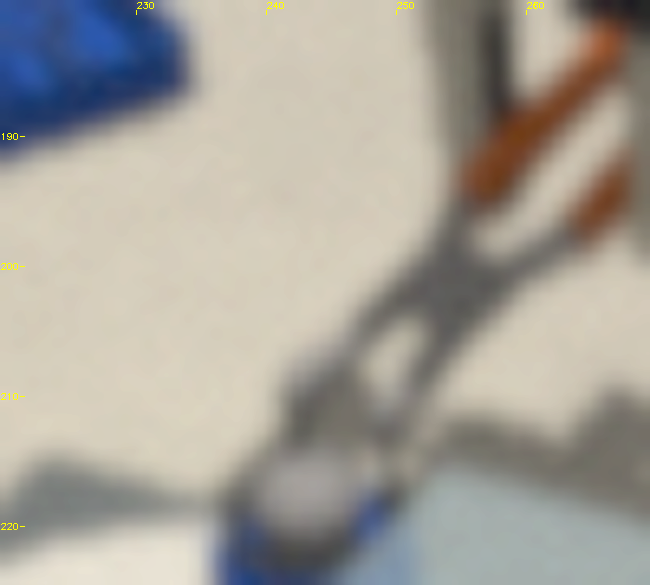

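>>> step_arm --commands '[[[1, 0, 0], [0, 0, 0], -1], [[1.8, 0, 0], [0, 0, 0], -1], [[1.8, 0, 0], [0, 0, 0], -1], [[1.8, 0, 0], [0, 0, 0], -1], [[1.8, 0, 0], [0, 0, 0], -1]]'

```text
clock: 20.2
tcp_pos: [458.8, -113.4, 76.9]
eef_rot: [-0.451, 0.545, -0.451, -0.545]
wrist_force: [-0.1, -0.2, -2.2]
gripper_width: 39.6
```

```bash
python3 - <<'E'
from h import *
s_=snapshot("scene"); t=snapshot("top")
cv2.imwrite("pics/top18.png",t); crop(t,335,155,105,100,6,"pics/t18.png"); crop(s_,180,150,120,110,5,"pics/s18.png")
F=[];Z=[];M=[]
for i in range(8):
    p,r,s=pose(); F.append(s["wrist_force"]);M.append(s["moment"]);Z.append(p); snapshot("scene")
print(np.mean(F,0),np.mean(M,0),np.mean(Z,0),s["gripper_width"],s["clock"])
E
```

```text
[ 0.15  0.14 -2.  ] [ 0.06 -0.07  0.  ] [ 458.8  -113.44   76.86] 39.35363682886708 20.65
```

View pics/t18.png

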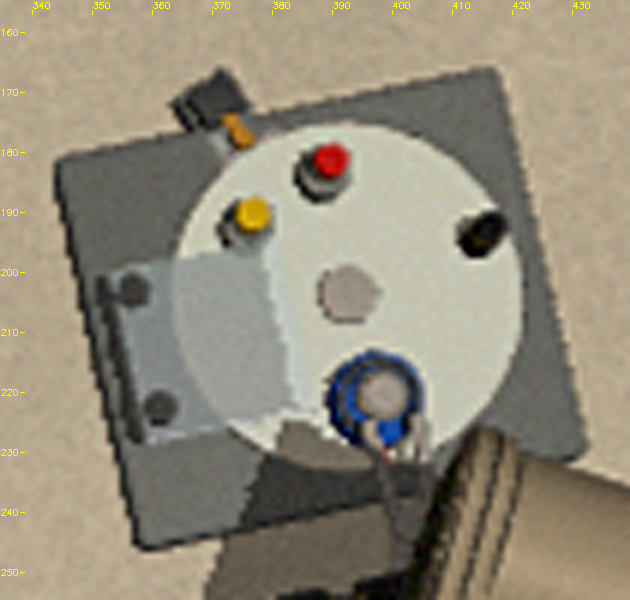

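View pics/s18.png

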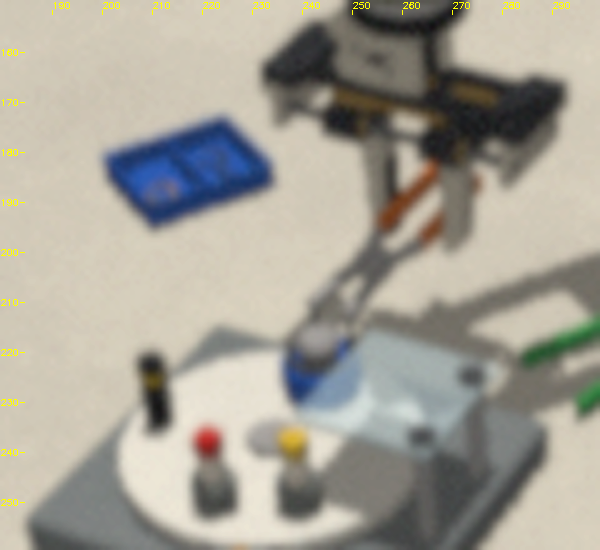

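```bash
python3 - <<'E'
from station import workorder,get_state
print(workorder.finish_job()); s=get_state(); print(s["clock"],s["tcp_pos"],s["wrist_force"],s["gripper_width"])
E
```

```text
the job is handed in; nothing more can be done
None
the job is handed in; nothing more can be done
```

I turned the carousel to the yellow mark, lifted the pliers off the stand and squeezed them fully. I then lowered the spread ring over the stub to the groove and handed the job in at about 20.7 s, still gripping; no verdict was reported.

- **Carousel:** My first turn left the disc about 0.08 rad past the mark, and the detent did not draw it back. I gripped the post again and brought it back. After release, the red line on the disc pointed at 190.4° and the yellow mark at 190.6°, and later pictures show no movement. I set this position by eye and never clearly felt the click: the force readings did not agree on where the detent lies.
- **Pliers:** They were gripped at 45 N, and the finger opening read about 39.5 mm against 42 mm at the stop, so the levers were fully squeezed. The ring visibly widened.
- **Ring sideways:** From the top view, the ring centre was within about 1 mm of the stub axis. The scene camera suggested up to 1.7 mm, but it reads about a pixel off.
- **Ring height:** I estimate the ring about 73 mm above the bench, give or take 1.5 mm, against a groove centre of 74 mm. This comes from how the pliers sat on the stand and a bias-corrected camera reading; I did not confirm it by touching the wheel.
- **Contact and bystanders:** The vertical wrist force stayed near the pliers' own weight (about −2 N), so nothing was pressing on the mixer. I saw no bystander moved in any picture, though the last ones did not show all of them.

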